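# Sort seals and hand tools into a two-bay box with one lift-and-slide cover

## Robot

A 6-joint arm with a two-finger parallel gripper is mounted at the origin on a cart in front of the work surface, level with it; the furniture and walls round the work are solid. World frame = base frame: x ahead of the robot, y to its left, z up, the work surface at z = 0. Lengths are in mm, angles in rad, forces in N, time in s.
With the tool pointing down it reaches from about 350 to 775 mm from the base axis. Payload 7.3 kg.
Tool frame: the origin (TCP) lies midway between the tips of the shut fingers; the grasp point (between the pads) lies 19 mm behind it (grasp_offset is the z of the grasp point in the tool frame, in mm); z points along the fingers, y is the direction in which the jaws open and shut (so a half turn about z gives the same grasp; the last joint's range is limited). The gripper opens to 92 mm and grips with 3 to 60 N. Pads are 19 mm wide; open, the fingers measure 130 mm over their backs; the gripper's body (75 mm by 190 mm) begins 47 mm behind the grasp point.
Start: joints at [-1.297, 0.342, 1.524, -0, 1.275, -0.146], TCP at [214.002, -479.425, 226.741] pointing down, gripper open.
Joint ranges: [-2.53, 2.53], [-0.77, 2.02], [0.04, 2.7], [-1, 4.14], [0.28, 2.66], [-3.11, 3.11]. Speed limits (rad/s): [2.57, 2.57, 3.14, 3.14, 3.14, 3.14].

## Interface

Orientations are given as [roll, pitch, yaw] about the fixed x, y, z axes, in that order (R = Rz(yaw) Ry(pitch) Rx(roll)).
In Python, from plant import get_obs, capture, camera_model, close_job, boxes_of, regions_of, place_of, grasp_offset gives the robot as it stands. The module is installed in compiled form; this text tells all that it offers.
- The arm moves only by the tool send_rows, never from a script. Its argument "targets" is a list that holds one entry, the list of rows, each a list of 7 numbers: the turn, a rotation vector about the tool's x, y, z in degrees, then the shift along the tool's x, y, z in mm, then the closure, from -1 (fully open) to 1 (shut). A call has 1 to 5 rows; each row is the pose to reach, as a shift and turn from the pose commanded when the call began, along the tool's axes at that moment; what a row does not reach only later rows make up. A row lasts 1/12 s, in which the tool goes at most 41.7 mm and 7.16 degrees, less where a joint would pass 70% of its speed; a pose out of reach is approached as far as the arm can. A call with a gripper value outside its range is refused whole. The fingers move at their own pace and stop on an object; the grip force is fixed at half the most. Time passes only in rows, so rows that repeat a pose let the fingers close. It gives the time, the measured TCP pose, the force and the opening at its end, in the units of the state.
- get_obs(): the state, without advancing time (a new reading comes with each control period).
- capture(name): name is "scene" or "top"; returns the picture (400x640x3 uint8, red, green, blue); there is no depth.
- camera_model(name): a dict with "K" (3x3 intrinsics, pixels), "world_to_cam" (4x4, takes a point from world to camera coordinates). Camera axes: x right, y up, looking along -z (the intrinsics and any distortion apply to the point x, -y, -z); pixel columns grow to the right and rows downward; lengths in mm; the calibration is good to about 2 mm. A picture is of the moment at which its call begins. camera_model takes no time and is no camera call.
- close_job(): hands the job in, once; it reports no verdict.
Trained networks look in the newest picture that a camera, given by its name, has taken for a name from the list of things; names that differ only in an ending like _2 or _b are one class to them, and where a whole thing is asked for, a point or a joint stands for the part that bears it (a point fixed in the world has none). Each returns a list of dicts, best first, with "conf" (0 to 1); they miss things now and then, are a little off and sometimes report something else, mostly with a low value. They report only what shows in the picture. A call takes as long as a camera call. They do not tell look-alikes from the thing itself.
- boxes_of(label, camera): "location" ([row, column] in pixels, amid what is visible of it).
- regions_of(label, camera): "region" (400x640 bool, what is visible of it) and "location" ([row, column] in pixels, amid what is visible of it).
- place_of(label, camera): "location" ([row, column] in pixels: a listed point, or the origin of a listed thing).
The state is a dict: "time": time; "joint_positions": joint angles; "dq": joint speeds; "tau": joint torques, N m; "tool_pos": TCP position; "tcp_rot": TCP orientation; "contact_force": force on the tool from outside, world axes, zero at the start; "moment": the same for the moment, N m; "grip_width": finger opening in mm.
Only numpy, scipy, OpenCV 4.12 (cv2) and the standard library are available. Lean on these libraries where they do the work, as an engineer would, in place of code of your own. Each camera call takes 0.05 s, during which the arm holds its last target.

## Task

Clear up after the flange change, seals in one bay of the sloping box and hand tools in the other: lay the centring ring in the open left-hand bay with the copper gasket pack that is already there, then lift the cover out of its seat over the right-hand bay, slide it across in its channels and let it down fully home over the seals, so that no dust gets at them. Put the hex key and the small screwdriver into the right-hand bay that this uncovers, and leave the blank flange, clamp, petri dish and tape roll where they are.

Things in the scene. Friction and masses are not known exactly. Their poses are not given: they have to be found in the camera images.
- box: Grey two-bay box fixed on the worktop, 350 mm long (y), about 175 mm deep (x), 140 mm high at the back. Its open top slopes 25 degrees, low side to the robot. Origin on the worktop under its centre; x horizontal towards the high side, y left along the box, z up. Below, u points up the slope and n square to it (up and towards the robot). A bay lies at each end: left (+y) and right
- left_floor (a point): Centre of the left bay's floor; axes: x = u up the slope, y left along the box, z = n. The bay is a well 125 mm along u x 140 mm along y x 40 mm deep along n, its flat floor parallel to the slope; 40 mm above the floor, round the bay's mouth, lies the cover's recessed seat
- right_floor (a point): Centre of the right bay's floor; axes and sizes as for left_floor. The cover hides it at the start
- left_seat (a point): Centre of the left seat (145 mm along u x 162 mm along y); axes as for left_floor. The centre of the cover's underside lies here when the cover is home. A 28 mm high stop bounds each seat at the box's end; a rib 10 mm wide, 7 mm high above the seats, parts the two seats, so the cover must be lifted more than 7 mm to slide across
- right_seat (a point): Centre of the right seat, 172 mm along -y from left_seat; the cover starts here. Along the seats' low and high edges runs a channel over the box's full length: its lips, 133 mm apart along u, overhang the cover's edges and stop the cover when lifted 19 mm; the lips' tops are 28 mm above the seat plane
- cover: Loose aluminium plate, 140 mm along u x 156 mm along y x 5 mm, about 0.25 kg, captive in the box's channels, with about 2.5 mm play each way along u and 3 mm along y in its seat; it rests by its weight, no catch or spring. Origin at the centre of its underside; axes as box (x horizontal), the plate lying 25 degrees sloped in them
- cover_grip (a point): Middle of the cover's bow handle; axes: x = u, y along the bar, z = n square to the cover. The flat steel bar, 92 mm long along y, 10 mm thick along u, 18 mm tall along n, has this point at mid-height, 39 mm above the cover's underside. Take it with one finger either side along u, coming in along -z of this point, 25 degrees from vertical
- copper_gasket_pack: Seal, already put away: ring-shaped pack of copper gaskets, 49 mm across, 10 mm high, lying flat on the left bay's floor against its low wall. Origin at the centre of its underside; it is to stay in this bay
- kf_centering_ring: Seal: metal centring ring with a black O-ring round it, 42 mm across, 8 mm high, lying flat. Origin at the centre of its underside; z up
- hex_key: Hand tool: black L-shaped hex key, 84 mm long, 32 mm over the short leg, 8 mm thick, lying flat. Origin under the middle of its outline; the long leg runs along its y from -40 to +44 mm at x = -12 mm and is 8 mm wide: take it there, near y = 0. The short leg points to its +x at the -y end
- screwdriver_small: Hand tool: small screwdriver, 124 mm long, lying along its y. Origin under the middle of its length on the worktop side; the handle, 18 mm thick, 17 mm high, runs from y = 0 to +62 mm (take it near y = +26 mm), the 4 mm blade from 0 to -62 mm, 9 mm above the worktop
- cf_blank: Bystander: round blank steel flange, 70 mm across, 13 mm high, lying flat, origin at the centre of its underside. Leave in place
- kf_clamp: Bystander: hinged metal ring clamp with a wing screw, 57 x 88 x 17 mm, lying flat, origin at the centre of its underside, longer along its y. Leave in place
- petri_dish_1: Bystander: petri dish, 92 mm across, 15 mm high, origin at the centre of its underside. Leave in place
- kapton_roll: Bystander: small roll of film tape, 64 mm across, 13 mm high, origin at the centre of its underside. Leave in place
Not all that is in view belongs to the job. There is more than one size of the cover; the job needs the larger.

How it is judged:
By the outcome, as a careful person would: the job done as asked, in the order asked, and still so for the second after the job is handed in, with the robot touching nothing.
It also fails if it takes over 72 s, if anything falls off the work surface, if the arm or the gripper's body presses on something with over 40 N, if the wrist force passes 120 N, or if a joint passes its speed limit or range.

## Working session

There is one attempt and no reset: what is moved stays moved. The work goes in short steps, Python scripts to look and compute and a tool call to move; the robot and the scene stay as the last step left them, time stands still between calls to the robot, and variables do not carry over. Pictures are saved under pics/ and viewed, and the job is handed in when it is done.

Besides the shell and the picture viewer there is one more tool, called after "Emit:" by a JSON object that holds its "fn" and its "kwargs". send_rows: Moves the arm, as the interface text tells. Its arguments: {"type":"object","properties":{"targets":{"type":"array","items":{"type":"array","items":{"type":"array","items":{"type":"number"}}}}},"required":["targets"]}

```bash
ls; mkdir -p pics; python3 - <<'E'
from plant import *
import cv2, numpy as np
print(get_obs()); print(grasp_offset)
for n in ("scene","top"):
    im=capture(n); cv2.imwrite(f"pics/{n}0.png",im[:,:,::-1])
    m=camera_model(n); print(n,m)
E
```

```text
pics
{'time': 0.0, 'joint_positions': array([-1.29698829e+00,  3.42710321e-01,  1.52500115e+00, -1.02161152e-05,
        1.27538567e+00, -1.45987943e-01]), 'dq': array([ 0.00090524, -0.00172297, -0.00100933,  0.00049559,  0.00062048,
        0.00076158]), 'tau': array([-1.73971748e-03, -4.31248677e+01, -2.44217080e+01,  7.14927656e-02,
        5.59950457e-02, -1.28082343e-04]), 'tool_pos': array([ 213.89129227, -479.01911564,  226.05693275]), 'tcp_rot': array([-3.14010275e+00, -2.09192541e-04,  4.19798806e-01]), 'contact_force': array([-0.66136758, -1.04156624,  1.01164434]), 'moment': array([-0.03294817, -0.01466689, -0.05961729]), 'grip_width': 92.07965213569675}
-18.8
scene {'K': array([[449.80044203,   0.        , 321.02116214],
       [  0.        , 449.80044203, 190.73400701],
       [  0.        ,   0.        ,   1.        ]]), 'world_to_cam': array([[-8.08687447e-01, -5.88210565e-01,  5.73964203e-03,
         4.75653971e+02],
       [ 3.35845296e-01, -4.53674303e-01,  8.25462031e-01,
        -2.07873425e+02],
       [-4.82941560e-01,  6.69468414e-01,  5.64428465e-01,
        -1.44004924e+03],
       [ 0.00000000e+00,  0.00000000e+00,  0.00000000e+00,
         1.00000000e+00]])}
top {'K': array([[367.47825037,   0.        , 314.83739482],
       [  0.        , 367.47825037, 201.51506568],
       [  0.        ,   0.        ,   1.        ]]), 'world_to_cam': array([[ 1.41594405e-03, -9.99534887e-01,  3.04631787e-02,
         9.17096935e+01],
       [ 9.99018696e-01,  2.76244058e-03,  4.42042235e-02,
        -5.25383327e+02],
       [-4.42678163e-02,  3.03706943e-02,  9.98557951e-01,
        -1.09808565e+03],
       [ 0.00000000e+00,  0.00000000e+00,  0.00000000e+00,
         1.00000000e+00]])}
```

View pics/scene0.png

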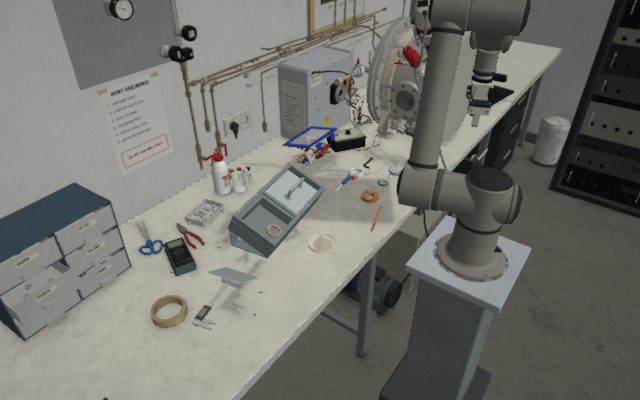

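View pics/top0.png

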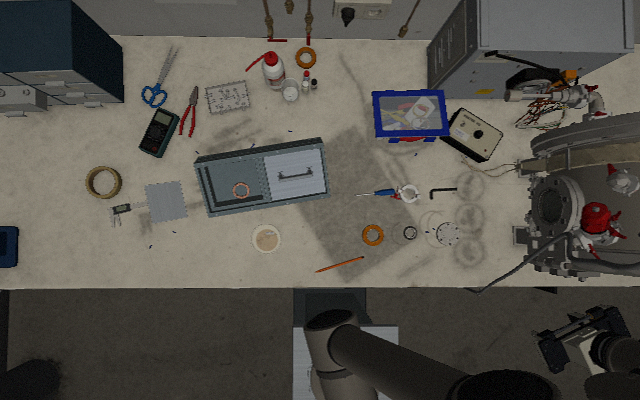

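```bash
python3 - <<'E'
from plant import *
import cv2, numpy as np
im=cv2.imread("pics/top0.png")
cv2.imwrite("pics/top0_a.png",cv2.resize(im[165:285,340:500],None,fx=5,fy=5,interpolation=cv2.INTER_CUBIC))
cv2.imwrite("pics/top0_b.png",cv2.resize(im[130:260,185:345],None,fx=4.5,fy=4.5,interpolation=cv2.INTER_CUBIC))
im=cv2.imread("pics/scene0.png")
cv2.imwrite("pics/scene0_a.png",cv2.resize(im[130:260,220:420],None,fx=4,fy=4,interpolation=cv2.INTER_CUBIC))
for c in ("top","scene"):
  for l in ["left_floor","left_seat","right_seat","cover","cover_grip","copper_gasket_pack","kf_centering_ring","hex_key","screwdriver_small","cf_blank","kf_clamp","petri_dish_1","kapton_roll","box"]:
    print(c,l,[(np.round(d["location"],1).tolist(),round(d["conf"],2)) for d in place_of(l,c)][:4])
print(get_obs()["time"])
E
```

```text
top left_floor [([179.1, 234.6], 0.57)]
top left_seat [([180.7, 233.3], 0.8)]
top right_seat [([182.2, 233.6], 0.17)]
top cover [([203.4, 166.6], 0.78), ([169.5, 292.6], 0.73), ([239.6, 265.8], 0.47), ([197.2, 373.1], 0.32)]
top cover_grip [([203.6, 163.2], 0.82), ([176.6, 297.8], 0.7)]
top copper_gasket_pack [([188.4, 239.4], 0.5), ([234.5, 374.1], 0.44)]
top kf_centering_ring [([177.9, 263.3], 0.55), ([230.7, 409.0], 0.42)]
top hex_key [([194.5, 443.0], 0.68)]
top screwdriver_small [([194.8, 372.1], 0.44)]
top cf_blank [([232.7, 449.5], 0.84), ([195.2, 373.8], 0.33)]
top kf_clamp [([193.5, 406.4], 0.52)]
top petri_dish_1 [([242.1, 265.8], 0.78)]
top kapton_roll [([235.9, 374.1], 0.84), ([179.5, 264.3], 0.58)]
top box [([178.0, 266.6], 0.96), ([168.3, 293.9], 0.52)]
scene left_floor [([229.8, 261.0], 0.59)]
scene left_seat [([217.7, 265.0], 0.92), ([173.5, 399.9], 0.5)]
scene right_seat [([162.9, 370.5], 0.16)]
scene cover [([271.8, 233.3], 0.9), ([191.7, 288.1], 0.8)]
scene cover_grip [([281.1, 231.1], 0.95), ([184.0, 297.4], 0.65), ([184.5, 380.1], 0.65), ([224.3, 283.5], 0.5)]
scene copper_gasket_pack [([231.8, 272.8], 0.49)]
scene kf_centering_ring [([182.6, 382.5], 0.56), ([217.1, 267.8], 0.37)]
scene hex_key [([183.8, 383.7], 0.69), ([163.6, 369.5], 0.4)]
scene screwdriver_small [([216.7, 265.9], 0.7), ([184.2, 339.6], 0.6)]
scene cf_blank [([172.0, 398.7], 0.57)]
scene kf_clamp [([177.1, 353.4], 0.45)]
scene petri_dish_1 [([189.4, 289.4], 0.67), ([246.0, 324.0], 0.64)]
scene kapton_roll [([199.6, 370.5], 0.45)]
scene box [([224.7, 279.4], 0.96)]
1.5
```

View pics/top0_a.png

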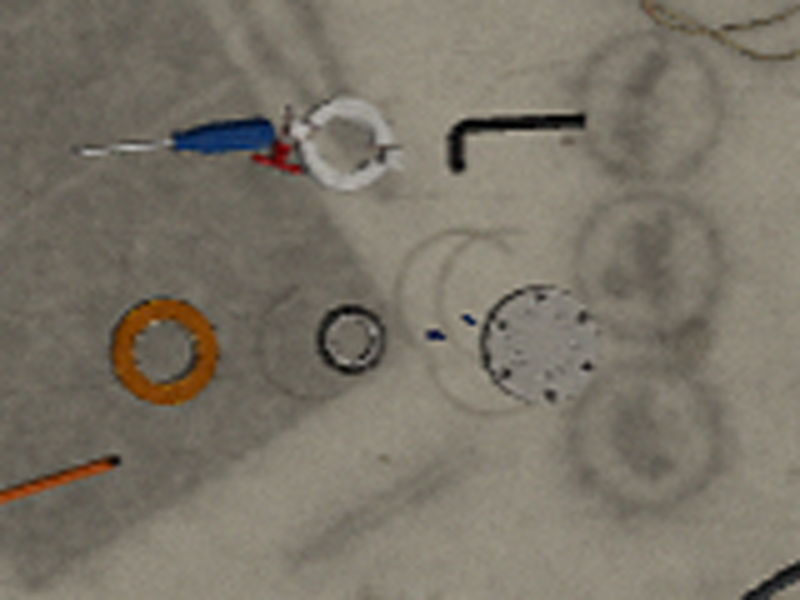

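View pics/top0_b.png

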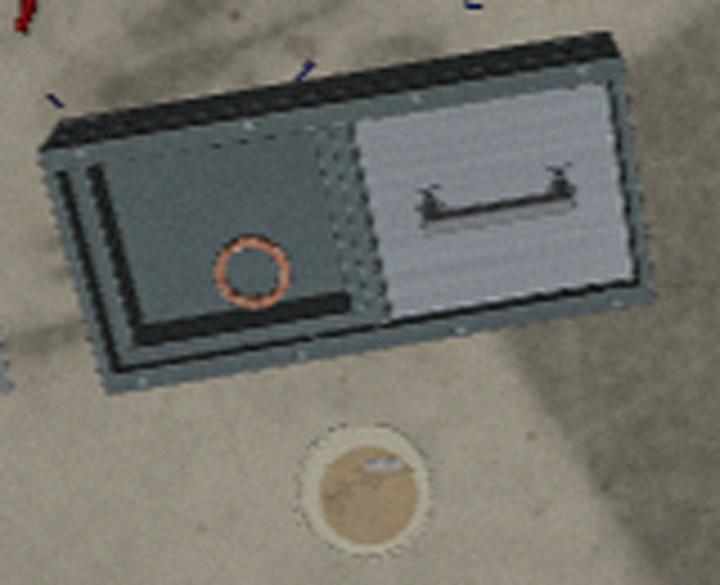

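View pics/scene0_a.png

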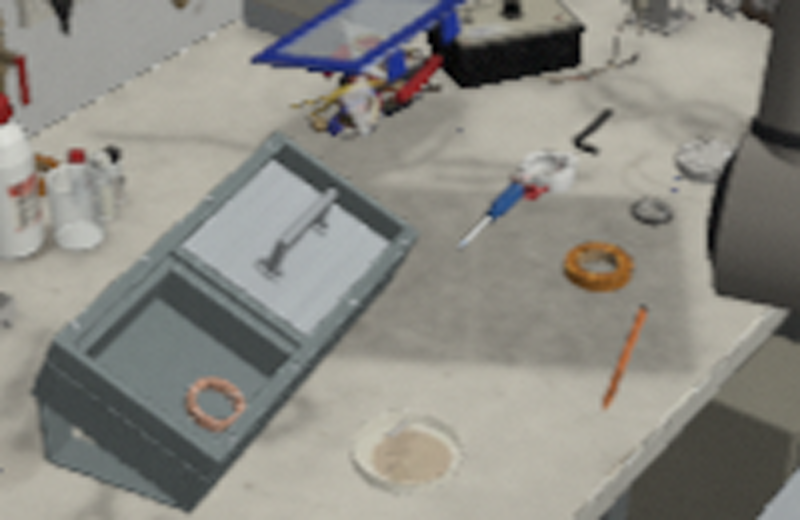

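```bash
cat > h.py <<'E'
from plant import *
import cv2, numpy as np
from scipy.optimize import least_squares
from scipy.spatial.transform import Rotation as R
M={n:camera_model(n) for n in("scene","top")}
def proj(n,P):
    P=np.atleast_2d(np.asarray(P,float)); m=M[n]; W=m["world_to_cam"]
    c=P@W[:3,:3].T+W[:3,3]; c=c*[1,-1,-1]; q=c@m["K"].T
    return q[:,:2]/q[:,2:]
def ray(n,px):
    m=M[n];W=m["world_to_cam"]; d=np.linalg.inv(m["K"])@[px[0],px[1],1]; d=d*[1,-1,-1]
    return -W[:3,:3].T@W[:3,3], W[:3,:3].T@d
def onz(n,px,z):
    o,d=ray(n,px); return o+d*(z-o[2])/d[2]
def tri(pt,ps):
    r=least_squares(lambda P:np.r_[proj("top",P)[0]-pt,proj("scene",P)[0]-ps],onz("top",pt,30))
    return r.x, r.fun
def onplane(n,px,p0,nrm):
    o,d=ray(n,px); return o+d*(nrm@(p0-o))/(nrm@d)
E
cat > a.py <<'E'
from h import *
print(ray("top",(0,0))[0],ray("scene",(0,0))[0])
t={"HL":(194.3,163.8),"HR":(322.3,143.3),"LR":(329.9,195.6),"LL":(209,217.1)}
s={"HR":(289.5,163.75),"LR":(323.75,188.75),"HL":(232.5,213.75),"LL":(273.75,247.5)}
P={}
for k in t:
    P[k],f=tri(t[k],s[k]); print(k,P[k].round(1),f.round(1))
print(np.linalg.norm(P["HL"]-P["HR"]),np.linalg.norm(P["LL"]-P["LR"]),np.linalg.norm(P["LL"]-P["HL"]),np.linalg.norm(P["LR"]-P["HR"]))
mod={"HL":(87.5,175,140),"HR":(87.5,-175,140),"LR":(-87.5,-175,58.4),"LL":(-87.5,175,58.4)}
def res(v):
    r=[]
    for k in t:
        c,sn=np.cos(v[2]),np.sin(v[2]); a=mod[k]; p=(v[0]+c*a[0]-sn*a[1],v[1]+sn*a[0]+c*a[1],a[2])
        r+=list(proj("top",p)[0]-t[k])+list(proj("scene",p)[0]-s[k])
    return np.array(r)
r=least_squares(res,(550,130,0.15)); print(r.x,np.degrees(r.x[2])); print(r.fun.reshape(-1,4).round(1))
E
python3 a.py
```

```text
[ 476.1280564   126.46800198 1116.93255027] [-240.99092033 1149.54534452  981.66632132]
HL [619.5 416.4 142.5] [-0.4 -0.5  0.7  0.2]
HR [676.   76.7 138. ] [ 0.1  0.1 -0.2 -0. ]
LR [539.5  51.4  69.3] [ 0.   0.1 -0.1 -0. ]
LL [478.2 395.2  64.9] [-0.1 -0.2  0.3  0. ]
344.4603275158405 349.21365138750315 162.52894306794772 154.90273329660374
[5.78819983e+02 2.33767133e+02 1.65328762e-01] 9.472640280781109
[[-1.6 -6.7 -4.1 -0.5]
 [ 0.5 -6.7 -3.8 -2.1]
 [ 1.4  6.6  4.7  3.6]
 [ 1.5  4.9  4.7  3. ]]
```

```bash
cat >> a.py <<'E'
print("----")
sg={"HL":(1,1),"HR":(1,-1),"LR":(-1,-1),"LL":(-1,1)}
def fr(yaw):
    c,sn=np.cos(yaw),np.sin(yaw); a=np.radians(25)
    Rz=np.array([[c,-sn,0],[sn,c,0],[0,0,1]])
    return Rz@np.array([np.cos(a),0,np.sin(a)]),Rz@np.array([0,1,0]),Rz@np.array([-np.sin(a),0,np.cos(a)])
def res(v):
    u,y,n=fr(v[3]); r=[]
    for k in t:
        p=v[:3]+sg[k][0]*v[4]*u+sg[k][1]*175*y
        r+=list(proj("top",p)[0]-t[k])+list(proj("scene",p)[0]-s[k])
    return np.array(r)
r=least_squares(res,(580,230,100,0.15,80)); print(r.x.round(3)); print(r.fun.reshape(-1,4).round(1))
v=r.x; u,y,n=fr(v[3])
def show(name,scale,x0,y0,w,h,out):
    im=cv2.imread(f"pics/{name}0.png")[y0:y0+h,x0:x0+w]; im=cv2.resize(im,None,fx=scale,fy=scale,interpolation=cv2.INTER_CUBIC)
    def poly(c,hu,hy,col):
        pts=[c+a*hu*u+b*hy*y for a,b in((1,1),(1,-1),(-1,-1),(-1,1))]
        q=((proj(name,pts)-[x0,y0]+0.5)*scale).astype(int)
        cv2.polylines(im,[q],True,col,1)
    rim=v[:3]; poly(rim,v[4],175,(0,0,255))
    seat=rim-28*n
    for sgn in(1,-1):
        cs=seat+sgn*86*y
        poly(cs,72.5,81,(0,255,255))
        poly(cs-40*n,62.5,70,(0,255,0)); poly(cs,62.5,70,(255,255,0))
    cs=seat-86*y
    poly(cs+5*n,70,78,(255,0,255)); poly(cs+48*n,5,46,(0,128,255))
    cv2.imwrite(out,im)
show("top",5,185,130,160,100,"pics/ft.png"); show("scene",6,225,155,110,100,"pics/fs.png")
E
python3 a.py
```

```text
[ 476.1280564   126.46800198 1116.93255027] [-240.99092033 1149.54534452  981.66632132]
HL [619.5 416.4 142.5] [-0.4 -0.5  0.7  0.2]
HR [676.   76.7 138. ] [ 0.1  0.1 -0.2 -0. ]
LR [539.5  51.4  69.3] [ 0.   0.1 -0.1 -0. ]
LL [478.2 395.2  64.9] [-0.1 -0.2  0.3  0. ]
344.4603275158405 349.21365138750315 162.52894306794772 154.90273329660374
[5.78819983e+02 2.33767133e+02 1.65328762e-01] 9.472640280781109
[[-1.6 -6.7 -4.1 -0.5]
 [ 0.5 -6.7 -3.8 -2.1]
 [ 1.4  6.6  4.7  3.6]
 [ 1.5  4.9  4.7  3. ]]
----
[5.78591e+02 2.34738e+02 1.03047e+02 1.69000e-01 7.89460e+01]
[[-0.8 -0.2  0.2  2.2]
 [ 0.9 -0.8 -0.3 -0.1]
 [ 0.5  0.7  0.5 -0.1]
 [-0.6 -0.3  0.1 -1.2]]
```

```bash
echo
```

```text
(no output)
```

View pics/ft.png

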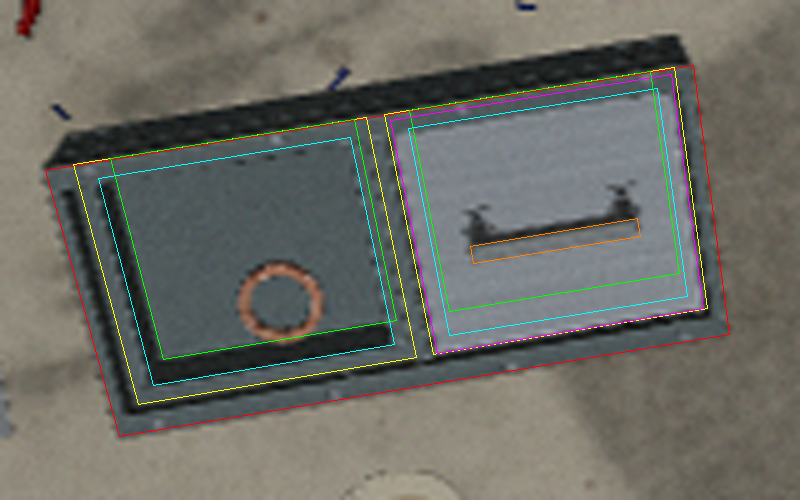

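View pics/fs.png

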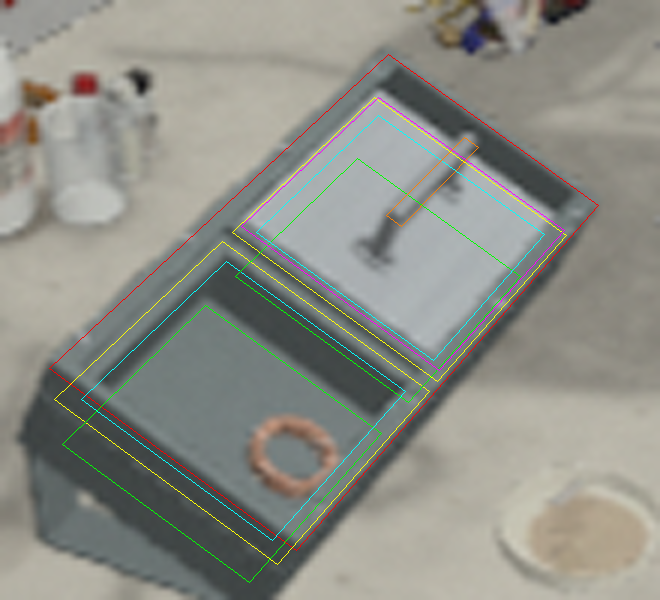

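```bash
python3 - <<'E'
import cv2
im=cv2.imread("pics/top0.png")
cv2.imwrite("pics/z1.png",cv2.resize(im[140:206,256:334],None,fx=10,fy=9,interpolation=cv2.INTER_LANCZOS4))
im=cv2.imread("pics/scene0.png")
cv2.imwrite("pics/z2.png",cv2.resize(im[160:223,258:330],None,fx=10,fy=9.5,interpolation=cv2.INTER_LANCZOS4))
E
```

```text
(no output)
```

View pics/z1.png

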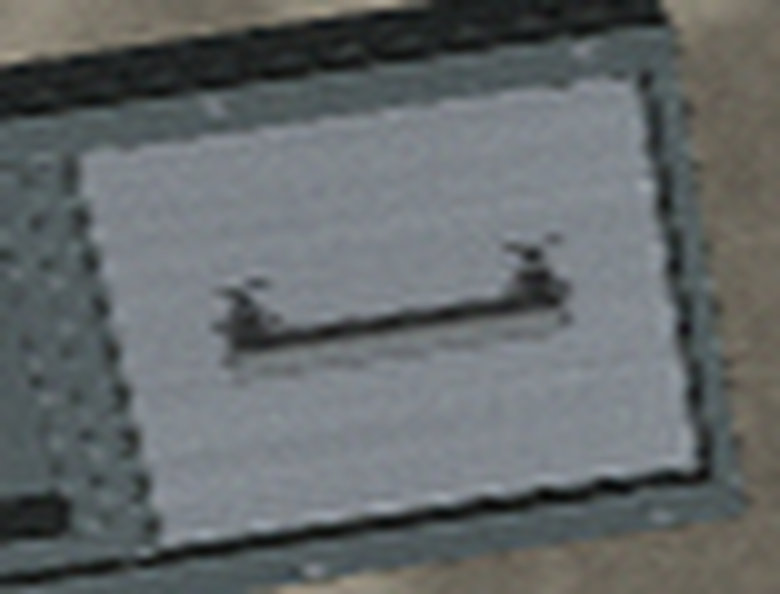

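View pics/z2.png

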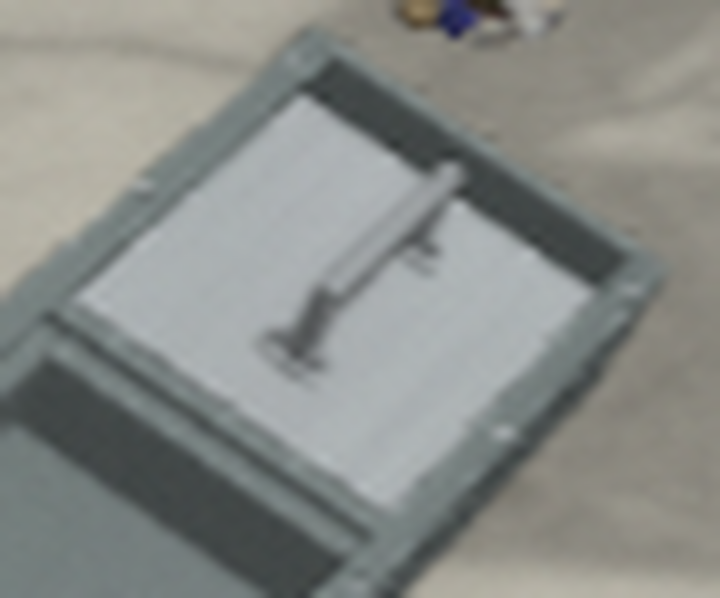

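```bash
cat >> a.py <<'E'
print("----")
A,f=tri((278.9,179.8),(291,189.7));B,g=tri((312.1,174.2),(302.8,177.4))
print(A.round(1),f.round(1),B.round(1),g.round(1),np.linalg.norm(A-B),np.degrees(np.arctan2(-(A-B)[0],(A-B)[1])))
m=(A+B)/2-v[:3]; print("grip top in rim frame u,y,n",m@u,m@y,m@n)
print("expect 0,-86,",-28+48)
E
python3 a.py | tail -4
```

```text
----
[577.1 192.5 127.4] [ 0.3  0.4 -0.7 -0.1] [594.  103.6 124.2] [ 0.1  0.1 -0.2 -0. ] 90.58081163549032 10.743191721849296
grip top in rim frame u,y,n 2.594125750849591 -86.61179975923322 23.84379510684507
expect 0,-86, 20
```

```bash
cat > fit.py <<'E'
from h import *
from scipy.ndimage import map_coordinates, gaussian_filter
def fr(yaw):
    c,sn=np.cos(yaw),np.sin(yaw); a=np.radians(25)
    Rz=np.array([[c,-sn,0],[sn,c,0],[0,0,1]])
    return Rz@np.array([np.cos(a),0,np.sin(a)]),Rz@np.array([0,1,0]),Rz@np.array([-np.sin(a),0,np.cos(a)])
img={n:cv2.imread(f"pics/{n}0.png").astype(float) for n in M}
ch={n:{"g":gaussian_filter(i.mean(2),.6),"rb":gaussian_filter(i[:,:,2]-i[:,:,0],.6)} for n,i in img.items()}
# seg: (name, camera, channel, endpoints (u,y,n) in the rim frame as function of w (rim half-width), cover du,dy)
def segs(w,du,dy):
    S=[]
    for c in("top","scene"):
        S.append(("low rim",c,"rb" if c=="top" else "g",(-w,-165,0),(-w,165,0)))
        S.append(("high rim",c,"g" if c=="top" else "rb",(w,-165,0),(w,165,0)))
        S.append(("right rim",c,"rb",(-w+8,-175,0),(w-8,-175,0)))
        S.append(("left rim",c,"rb" if c=="top" else "g",(-w+8,175,0),(w-8,175,0)))
        S.append(("floor left",c,"g",(-40,156,-68),(50,156,-68))) if c=="top" else 0
        S.append(("mouth left",c,"g",(-50,156,-28),(50,156,-28))) if c=="top" else S.append(("mouth right",c,"g",(-55,16,-28),(50,16,-28)))
        S.append(("cover left",c,"g",(-55,-8+dy,-23),(50,-8+dy,-23)))
        S.append(("cover right",c,"g",(-55,-164+dy,-23),(50,-164+dy,-23)))
        S.append(("mouth low",c,"g",(-62.5,30,-28),(-62.5,140,-28))) if c=="top" else 0
        S.append(("floor low",c,"g",(-62.5,105,-68),(-62.5,140,-68))) if c=="top" else 0
    return S
def W(v,p):
    u,y,n=fr(v[3]); return v[:3]+np.asarray(p)@np.array([u,y,n])
def detect(v,H):
    D=[]
    for nm,c,k,a,b in segs(*v[4:7]):
        T=np.linspace(0,1,25); P=W(v,np.outer(1-T,a)+np.outer(T,b)); q=proj(c,P)
        d=q[-1]-q[0]; d/=np.linalg.norm(d); nr=np.array([-d[1],d[0]])
        o=np.arange(-H,H+.01,.25)
        X=q[:,None,:]+o[None,:,None]*nr
        pr=map_coordinates(ch[c][k],[X[...,1],X[...,0]],order=1)
        g=np.abs(np.gradient(pr,axis=1)).mean(0) # common offset; robust
        g1=np.abs(np.gradient(pr,axis=1)); 
        h=len(T)//3; off=[]
        for sl in(slice(0,h),slice(h,2*h),slice(2*h,None)):
            m=g1[sl].mean(0)*np.exp(-(o/H)**2); i=int(m.argmax()); off.append(o[i])
        D.append((nm,c,off,[q[4],q[12],q[20]],nr,[T[4],T[12],T[20]],a,b))
    return D
v=np.array([578.6,234.7,103,0.169,79,0,0])
for it,H in enumerate((4,3,2.5,2.5,2)):
    D=detect(v,H)
    def res(x):
        S={(s[0],s[1]):s for s in segs(*x[4:7])}; r=[]
        for nm,c,off,q,nr,T,a,b in D:
            s=S[nm,c]
            for o,q0,t in zip(off,q,T):
                p=proj(c,W(x,np.array(s[3])*(1-t)+np.array(s[4])*t))[0]
                r.append((p-(q0+o*nr))@nr)
        return np.r_[r,(x[5:7])/3]
    s=least_squares(res,v,loss="soft_l1",f_scale=.5); v=s.x
print(v.round(3),np.degrees(v[3]))
rr=res(v)[:-2].reshape(-1,3)
for d,q in zip(D,rr): print(d[0],d[1],q.round(2))
np.save("v.npy",v)
u,y,n=fr(v[3])
def show(name,scale,x0,y0,w,h,out):
    im=cv2.resize(img[name][y0:y0+h,x0:x0+w].astype(np.uint8),None,fx=scale,fy=scale,interpolation=cv2.INTER_CUBIC)
    for nm,c,k,a,b in segs(*v[4:7]):
        if c==name:
            q=((proj(name,[W(v,a),W(v,b)])-[x0,y0]+.5)*scale).astype(int); cv2.line(im,tuple(map(int,q[0])),tuple(map(int,q[1])),(0,0,255),1)
    cv2.imwrite(out,im)
show("top",5,185,130,160,100,"pics/ft2.png"); show("scene",6,225,155,110,100,"pics/fs2.png")
A,f=tri((278.9,179.8),(291,189.7));B,g=tri((312.1,174.2),(302.8,177.4))
for P in(A,B,(A+B)/2): print("grip top in rim frame",[(P-v[:3])@e for e in(u,y,n)])
E
python3 fit.py
```

```text
[ 5.77544e+02  2.35114e+02  1.09004e+02  1.71000e-01  7.98420e+01
  0.00000e+00 -4.59000e-01] 9.786479605660567
low rim top [-0.13 -0.14 -0.15]
high rim top [-0.02 -0.02 -0.03]
right rim top [0.25 0.24 0.24]
left rim top [-0.26 -0.27 -0.27]
floor left top [-0.01 -0.02 -0.02]
mouth left top [-0.01  0.23 -0.02]
cover left top [0.17 0.16 0.16]
cover right top [-0.08 -0.08 -0.08]
mouth low top [0.04 0.04 0.03]
floor low top [0.03 0.03 0.03]
low rim scene [0.11 0.11 0.11]
high rim scene [-0.   -0.01 -0.01]
right rim scene [0.01 0.01 0.01]
left rim scene [0.02 0.01 0.01]
mouth right scene [0.01 0.01 0.01]
cover left scene [-0.28 -0.04 -0.29]
cover right scene [-0.03 -0.03 -0.03]
grip top in rim frame [np.float64(0.8339335704085356), np.float64(-41.89385224569399), np.float64(19.857642048760923)]
grip top in rim frame [np.float64(0.8516295899699847), np.float64(-132.40551973572514), np.float64(16.31911529753881)]
grip top in rim frame [np.float64(0.8427815801892077), np.float64(-87.14968599070956), np.float64(18.08837867314989)]
```

```bash
cat > b.py <<'E'
from h import *
from fit import W,v,fr
u,y,n=fr(v[3])
pt=lambda p:(p[0]/5+340-.5,p[1]/5+165-.5)
ps=lambda p:(p[0]/4+220-.5,p[1]/4+130-.5)
def T(nm,a,b):
    P,f=tri(pt(a),ps(b)); print(nm,P.round(1),f.round(1)); return P
T("ring",(351,340),(652,210))
T("hex corner",(457,127),(580,146)); T("hex long end",(583,121),(607,113)); T("hex short end",(457,168),(595,151))
T("sd tip",(78,152),(462,244)); T("sd handle/blade",(173,143),(490,213)); T("sd end",(275,128),(522,185))
print("z=8 hex:",[onz("top",pt(p),8).round(1) for p in((457,127),(583,121),(457,168))])
print("z=9 sd:",[onz("top",pt(p),9).round(1) for p in((78,152),(173,143),(275,130))])
print("clamp red:",[onz("top",pt(p),9).round(1) for p in((253,158),(290,120),(300,172))])
# gasket
g=onplane("top",(252/4.5+185-.5,272/4.5+130-.5),W(v,(0,0,-68+5)),n)-v[:3]; print("pack in rim frame",g@u,g@y)
E
python3 b.py | tail -12
python3 - <<'E'
from h import *
capture("top");
for l in ["kf_centering_ring","hex_key","screwdriver_small"]:
  for d in regions_of(l,"top")[:3]:
    m=d["region"]; ys,xs=np.nonzero(m)
    if len(xs)<5: continue
    c,(w,h),a=cv2.minAreaRect(np.c_[xs,ys].astype(np.float32)); print(l,d["conf"],m.sum(),np.round(c,1),round(w,1),round(h,1),round(a,1),np.mean(xs).round(1),np.mean(ys).round(1), onz("top",c,6).round(1))
E
```

```text
grip top in rim frame [np.float64(0.8427815801892077), np.float64(-87.14968599070956), np.float64(18.08837867314989)]
ring [ 431.6 -195.    10.6] [ 0.1  0.2 -0.2  0. ]
hex corner [ 560.4 -264.8    3.5] [ 0.4  0.6 -1.   0.1]
hex long end [ 566.4 -340.2    6.7] [-0.1 -0.2  0.3 -0. ]
hex short end [ 536.5 -261.9    7.8] [ 0.   0.1 -0.1  0. ]
sd tip [544.7 -28.8  15.4] [ 0.1  0.2 -0.3  0. ]
sd handle/blade [550.4 -85.7  18.5] [ 0.1  0.1 -0.2  0. ]
sd end [ 558.4 -149.5   14.9] [ 0.4  0.6 -1.   0. ]
z=8 hex: [array([ 561.8, -262. ,    8. ]), array([ 565.8, -340. ,    8. ]), array([ 536.7, -261.7,    8. ])]
z=9 sd: [array([545.7, -29.3,   9. ]), array([551.3, -87.3,   9. ]), array([ 559.5, -149.7,    9. ])]
clamp red: [array([ 542.4, -136.1,    9. ]), array([ 565.6, -159. ,    9. ]), array([ 533.9, -164.9,    9. ])]
pack in rim frame -36.95362087300566 78.82841448120733
kf_centering_ring 0.46 97 [409.3 232.8] 12.7 12.0 45.0 409.2 233.2 [ 431.1 -194.6    6. ]
hex_key 0.66 78 [440.8 189.8] 8.4 25.3 69.1 439.0 190.6 [ 562.4 -293.3    6. ]
screwdriver_small 0.61 154 [375.1 193.3] 7.6 38.3 80.5 382.1 192.1 [550.9 -91.    6. ]
```

```bash
cat > plan.py <<'E'
import json,os,sys
from h import *
from scipy.spatial.transform import Rotation as R
v=np.load("v.npy")
def fr(yaw):
    c,sn=np.cos(yaw),np.sin(yaw); a=np.radians(25)
    Rz=np.array([[c,-sn,0],[sn,c,0],[0,0,1]])
    return Rz@np.array([np.cos(a),0,np.sin(a)]),Rz@np.array([0,1,0]),Rz@np.array([-np.sin(a),0,np.cos(a)])
u,y,n=fr(v[3]); YAW=np.degrees(v[3])
def box(p): return v[:3]+np.asarray(p)@np.array([u,y,n])   # rim frame (u,y,n)
def down(yaw): return R.from_euler("xyz",[180,0,yaw],degrees=True)
RY=R.from_matrix(np.c_[u,-y,-n])   # tilted, jaw along box y
RU=R.from_matrix(np.c_[y,u,-n])    # tilted, jaw along u
def load():
    if os.path.exists("cmd.json"):
        d=json.load(open("cmd.json")); return np.array(d["p"]),R.from_quat(d["q"])
    return np.array([214.002,-479.425,226.741]),R.from_euler("xyz",[-3.1416,0,0.42])
def save(p,r): json.dump({"p":list(p),"q":list(r.as_quat())},open("cmd.json","w"))
def chk():
    o=get_obs(); p,r=load()
    e=o["tool_pos"]-p; er=np.degrees((r.inv()*R.from_euler("xyz",o["tcp_rot"])).as_rotvec())
    print("t %.2f err"%o["time"],e.round(1),"rot",er.round(2),"F",o["contact_force"].round(1),"M",o["moment"].round(2),"w %.1f"%o["grip_width"],"tcp",o["tool_pos"].round(1))
    d=o["tool_pos"]-v[:3]; print("  rim frame",[round(float(d@a),1) for a in(u,y,n)],"F u,y,n",[round(float(o["contact_force"]@a),1) for a in(u,y,n)])
    return o
def step(p,rot,commit=True,nd=0):
    p0,r0=load(); s=np.round(r0.inv().apply(np.asarray(p)-p0),1); t=np.round((r0.inv()*rot).as_rotvec(degrees=True),1)
    print("ROW",[*t.tolist(),*s.tolist()],"dist %.0f ang %.0f -> rows %.1f"%(np.linalg.norm(s),np.linalg.norm(t),max(np.linalg.norm(s)/41.7,np.linalg.norm(t)/7.16)))
    if commit: save(p0+r0.apply(s),r0*R.from_rotvec(t,degrees=True))
def go(*wps):
    for p,r in wps: step(p,r)
E
python3 - <<'E'
from plan import *
print("grip",box((0.8,-87,9)),"grip est",box((0,-86.5,11)))
D=down(YAW)
go(((290,-380,160),D),((360,-287,110),D),((431.4,-194.8,40),D),((431.4,-194.8,2.8),D))
E
```

```text
grip [589.29792748 148.85670307 117.49858378] grip est [587.66550694 149.08251519 118.97310475]
ROW [0.0, -0.0, 14.3, 109.9, -59.8, 66.7] dist 142 ang 14 -> rows 3.4
ROW [0.0, -0.0, -0.0, 84.8, -79.8, 50.0] dist 127 ang 0 -> rows 3.0
ROW [0.0, -0.0, -0.0, 86.0, -78.7, 70.0] dist 136 ang 0 -> rows 3.3
ROW [0.0, -0.0, -0.0, -0.0, -0.0, 37.2] dist 37 ang 0 -> rows 0.9
```

Emit:
{"fn": "send_rows", "kwargs": {"targets": [[[0,0,14.3,109.9,-59.8,66.7,-0.3],[0,0,14.3,109.9,-59.8,66.7,-0.3],[0,0,14.3,109.9,-59.8,66.7,-0.3],[0,0,14.3,109.9,-59.8,66.7,-0.3]]]}}

```text
time: 2.03
tool_pos: [290.9, -375.8, 157.9]
tcp_rot: [-3.137, 0.0, 0.171]
contact_force: [-0.6, 1.5, 0.1]
grip_width: 69.8
```

Emit:
{"fn": "send_rows", "kwargs": {"targets": [[[0,0,0,84.8,-79.8,50.0,-0.3],[0,0,0,84.8,-79.8,50.0,-0.3],[0,0,0,84.8,-79.8,50.0,-0.3],[0,0,0,84.8,-79.8,50.0,-0.3]]]}}

```text
time: 2.37
tool_pos: [361.2, -281.0, 107.5]
tcp_rot: [-3.136, 0.002, 0.175]
contact_force: [-0.6, 0.3, 0.1]
grip_width: 59.9
```

Emit:
{"fn": "send_rows", "kwargs": {"targets": [[[0,0,0,86,-78.7,70.0,-0.3],[0,0,0,86,-78.7,70.0,-0.3],[0,0,0,86,-78.7,70.0,-0.3],[0,0,0,86,-78.7,70.0,-0.3],[0,0,0,86,-78.7,70.0,-0.3]]]}}

```text
time: 2.78
tool_pos: [431.7, -192.6, 38.6]
tcp_rot: [-3.139, 0.002, 0.174]
contact_force: [0.5, 0.0, 0.2]
grip_width: 59.9
```

```bash
python3 - <<'E'
from plan import *
p,r=load(); p[2]+=37.2; save(p,r); chk(); p[2]-=37.2; save(p,r)
im=capture("top"); cv2.imwrite("pics/c1.png",cv2.resize(im[190:290,350:480],None,fx=6,fy=6,interpolation=cv2.INTER_CUBIC)[:,:,::-1])
E
```

```text
t 2.78 err [ 0.3  2.2 -1.5] rot [ 0.13 -0.13 -0.21] F [0.5 0.  0.2] M [0.03 0.03 0.03] w 59.9 tcp [ 431.7 -192.6   38.6]
  rim frame [-225.9, -396.7, 27.6] F u,y,n [0.5, -0.1, -0.0]
```

View pics/c1.png

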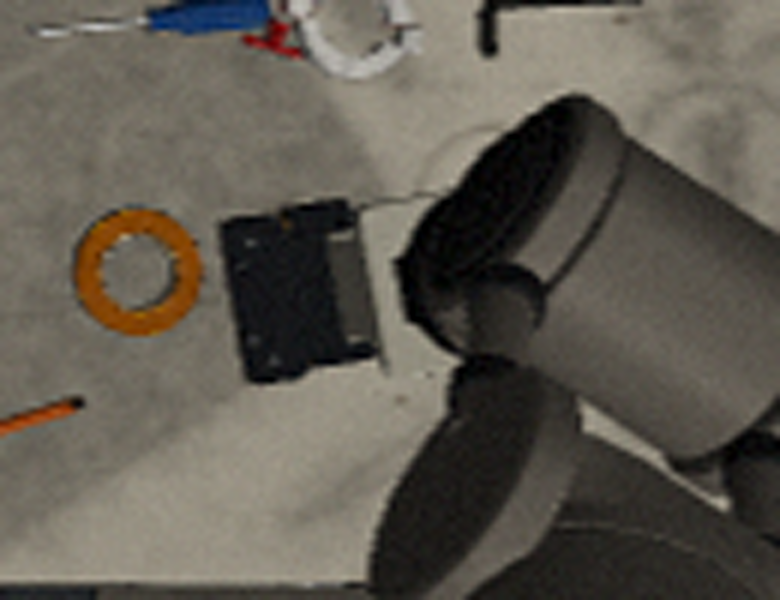

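Emit:
{"fn": "send_rows", "kwargs": {"targets": [[[0,0,0,0,0,36,-0.3],[0,0,0,0,0,36,-0.3],[0,0,0,0,0,36,-0.3]]]}}

```text
time: 3.08
tool_pos: [430.3, -195.6, 4.0]
tcp_rot: [-3.14, 0.002, 0.169]
contact_force: [0.2, -0.6, 0.9]
grip_width: 59.5
```

```bash
python3 - <<'E'
from plan import *
p,r=load(); p[2]+=1.2; save(p,r); chk()
im=capture("scene"); cv2.imwrite("pics/c2.png",cv2.resize(im[130:230,330:450],None,fx=6,fy=6,interpolation=cv2.INTER_CUBIC)[:,:,::-1])
E
```

```text
t 3.08 err [-1.1 -0.8 -0.1] rot [ 0.09 -0.11  0.1 ] F [ 0.2 -0.6  0.9] M [-0.04  0.05 -0.02] w 59.5 tcp [ 430.3 -195.6    4. ]
  rim frame [-242.2, -399.4, -2.9] F u,y,n [0.5, -0.6, 0.8]
```

View pics/c2.png

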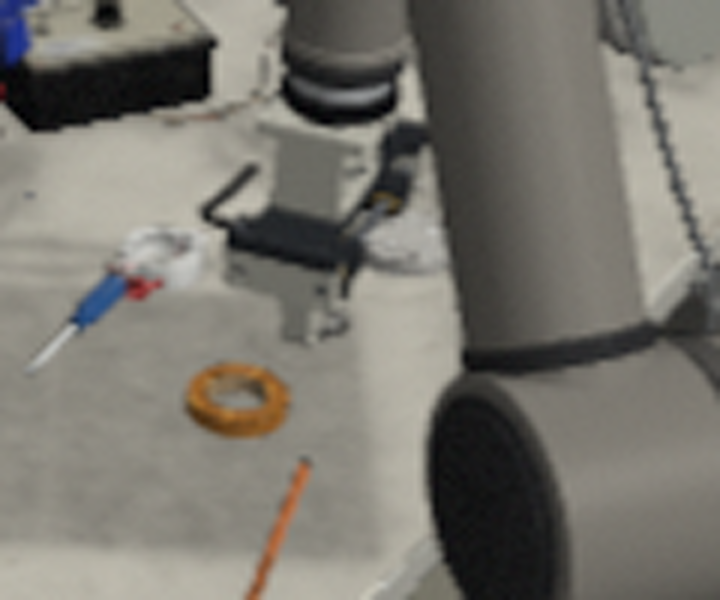

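Emit:
{"fn": "send_rows", "kwargs": {"targets": [[[0,0,0,0,0,1.5,0.6],[0,0,0,0,0,1.5,0.6],[0,0,0,0,0,1.5,0.6],[0,0,0,0,0,1.5,0.6],[0,0,0,0,0,1.5,0.6]]]}}

```text
time: 3.55
tool_pos: [431.9, -195.4, 3.5]
tcp_rot: [3.14, -0.001, 0.17]
contact_force: [-2.4, -1.2, 7.5]
grip_width: 39.1
```

```bash
python3 - <<'E'
from plan import *
p,r=load(); p[2]-=1.5; save(p,r)
D=down(YAW)
go(((431.4,-194.8,150),D),((470,-40,200),D),((500,110,210),RY),((box((20,105,60))),RY),((box((20,105,-15))),RY),((box((20,105,-52))),RY),((box((20,105,-61))),RY))
E
```

```text
ROW [0.0, -0.0, -0.0, -0.0, -0.0, -147.5] dist 148 ang 0 -> rows 3.5
ROW [0.0, -0.0, -0.0, 64.3, -146.1, -50.0] dist 167 ang 0 -> rows 4.0
ROW [0.0, 25.0, -0.0, 55.0, -142.7, -10.0] dist 153 ang 25 -> rows 3.7
ROW [0.0, -0.0, -0.0, 65.7, -215.1, 72.8] dist 236 ang 0 -> rows 5.7
ROW [0.0, -0.0, -0.0, 0.0, -0.1, 75.0] dist 75 ang 0 -> rows 1.8
ROW [0.0, -0.0, -0.0, 0.0, 0.0, 37.0] dist 37 ang 0 -> rows 0.9
ROW [0.0, -0.0, -0.0, 0.0, 0.0, 9.0] dist 9 ang 0 -> rows 0.2
```

Emit:
{"fn": "send_rows", "kwargs": {"targets": [[[0,0,0,0,0,-30,0.6],[0,0,0,0,0,-147.5,0.6],[0,0,0,0,0,-147.5,0.6],[0,0,0,0,0,-147.5,0.6],[0,0,0,0,0,-147.5,0.6]]]}}

```text
time: 3.97
tool_pos: [434.6, -196.7, 156.8]
tcp_rot: [3.133, -0.009, 0.171]
contact_force: [1.1, -0.8, 0.7]
grip_width: 39.2
```

Emit:
{"fn": "send_rows", "kwargs": {"targets": [[[0,0,0,64.3,-146.1,-50,0.6],[0,0,0,64.3,-146.1,-50,0.6],[0,0,0,64.3,-146.1,-50,0.6],[0,0,0,64.3,-146.1,-50,0.6],[0,0,0,64.3,-146.1,-50,0.6]]]}}

```text
time: 4.38
tool_pos: [471.7, -34.4, 202.0]
tcp_rot: [-3.141, -0.004, 0.176]
contact_force: [0.4, -0.6, 0.5]
grip_width: 39.2
```

Emit:
{"fn": "send_rows", "kwargs": {"targets": [[[0,25,0,55,-142.7,-10,0.6],[0,25,0,55,-142.7,-10,0.6],[0,25,0,55,-142.7,-10,0.6],[0,25,0,55,-142.7,-10,0.6],[0,25,0,55,-142.7,-10,0.6]]]}}

```text
time: 4.8
tool_pos: [497.6, 113.4, 209.1]
tcp_rot: [-3.141, -0.437, 0.174]
contact_force: [-1.1, -1.0, -0.5]
grip_width: 39.4
```

Emit:
{"fn": "send_rows", "kwargs": {"targets": [[[0,0,0,32.9,-107.6,36.4,0.6],[0,0,0,32.9,-107.6,36.4,0.6],[0,0,0,32.9,-107.6,36.4,0.6]]]}}

```text
time: 5.05
tool_pos: [527.0, 224.4, 190.5]
tcp_rot: [3.141, -0.436, 0.169]
contact_force: [-0.1, -0.4, -0.3]
grip_width: 38.9
```

Emit:
{"fn": "send_rows", "kwargs": {"targets": [[[0,0,0,32.8,-107.5,36.4,0.6],[0,0,0,32.8,-107.5,36.4,0.6],[0,0,0,32.8,-107.5,36.4,0.6],[0,0,0,32.8,-107.5,36.4,0.6]]]}}

```text
time: 5.38
tool_pos: [553.4, 341.6, 169.7]
tcp_rot: [3.141, -0.435, 0.174]
contact_force: [-1.0, 0.0, -0.1]
grip_width: 39.1
```

```bash
python3 - <<'E'
from plan import *
p,r=load(); save(box((20,105,60)),r); chk()
im=capture("top"); cv2.imwrite("pics/c3.png",cv2.resize(im[130:260,185:345],None,fx=4.5,fy=4.5,interpolation=cv2.INTER_CUBIC)[:,:,::-1])
im=capture("scene"); cv2.imwrite("pics/c4.png",cv2.resize(im[130:260,220:420],None,fx=4,fy=4,interpolation=cv2.INTER_CUBIC)[:,:,::-1])
E
```

```text
t 5.38 err [ 0.8  4.2 -2.2] rot [ 0.08 -0.05 -0.19] F [-1.   0.  -0.1] M [-0.07  0.29 -0.05] w 39.1 tcp [553.4 341.6 169.7]
  rim frame [20.5, 109.0, 57.4] F u,y,n [-0.9, 0.2, 0.3]
```

View pics/c4.png

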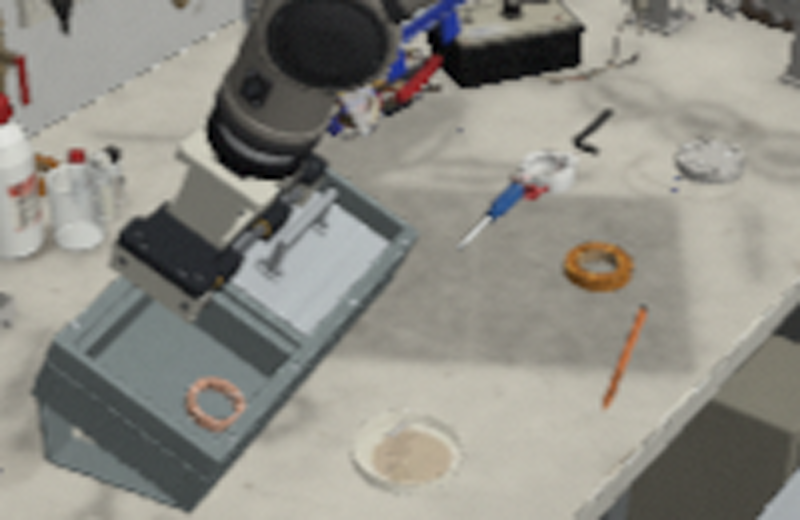

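Emit:
{"fn": "send_rows", "kwargs": {"targets": [[[0,0,0,0,0,75,0.6],[0,0,0,0,0,75,0.6],[0,0,0,0,0,90,0.6],[0,0,0,0,0,105,0.6],[0,0,0,0,0,112,0.6]]]}}

```text
time: 5.9
tool_pos: [599.4, 342.5, 68.0]
tcp_rot: [3.14, -0.433, 0.169]
contact_force: [-0.1, -1.0, -0.1]
grip_width: 39.1
```

```bash
python3 - <<'E'
from plan import *
p,r=load(); save(box((20,105,-52)),r); chk()
im=capture("scene"); cv2.imwrite("pics/c5.png",cv2.resize(im[130:260,220:350],None,fx=4.6,fy=4.6,interpolation=cv2.INTER_CUBIC)[:,:,::-1])
E
```

```text
t 5.90 err [ 0.2 -2.9 -2.3] rot [-0.15 -0.2   0.1 ] F [-0.1 -1.  -0.1] M [-0.05  0.25  0.01] w 39.1 tcp [599.4 342.5  68. ]
  rim frame [18.8, 102.1, -54.0] F u,y,n [-0.3, -0.9, 0.0]
```

View pics/c5.png

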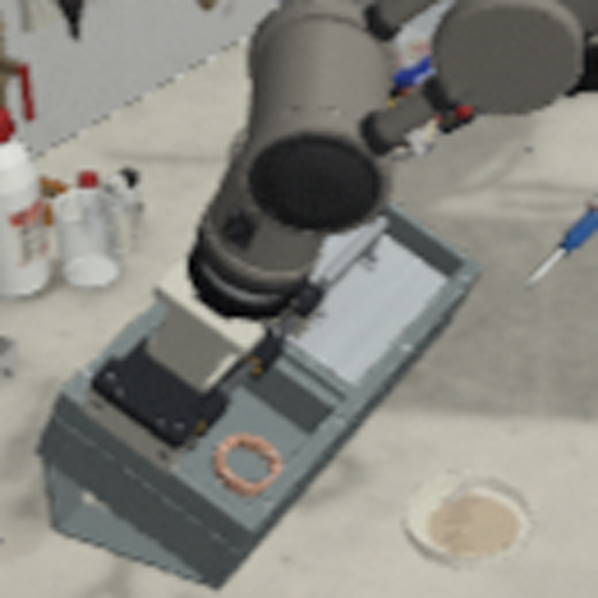

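Emit:
{"fn": "send_rows", "kwargs": {"targets": [[[0,0,0,0,0,4,0.6],[0,0,0,0,0,7,0.6],[0,0,0,0,0,7,0.6]]]}}

```text
time: 6.2
tool_pos: [602.5, 345.4, 64.5]
tcp_rot: [-3.142, -0.437, 0.17]
contact_force: [0.3, -0.3, -0.1]
grip_width: 38.7
```

Emit:
{"fn": "send_rows", "kwargs": {"targets": [[[0,0,0,0,0,3,0.6],[0,0,0,0,0,3,0.6],[0,0,0,0,0,3,-0.15],[0,0,0,0,0,3,-0.15],[0,0,0,0,0,3,-0.15]]]}}

```text
time: 6.62
tool_pos: [603.6, 346.1, 61.5]
tcp_rot: [-3.142, -0.437, 0.17]
contact_force: [-0.7, 0.0, -0.0]
grip_width: 51.7
```

```bash
python3 - <<'E'
from plan import *
p,r=load(); save(box((20,105,-62)),r); chk()
p=box((0,0,0))
go((box((20,105,90)),RY),(box((20,-20,130)),RU),(box((0.5,-86.5,90)),RU))
E
```

```text
t 6.62 err [ 0.2 -0.   0.3] rot [ 0.    0.03 -0.  ] F [-0.7  0.  -0. ] M [-0.02  0.26 -0.02] w 51.7 tcp [603.6 346.1  61.5]
  rim frame [20.3, 105.0, -61.8] F u,y,n [-0.7, 0.2, 0.3]
ROW [0.0, -0.0, -0.0, 0.0, 0.0, -152.0] dist 152 ang 0 -> rows 3.6
ROW [0.0, 0.0, -90.0, 0.0, 125.0, -40.0] dist 131 ang 90 -> rows 12.6
ROW [0.0, 0.0, -0.0, -66.5, -19.4, 40.0] dist 80 ang 0 -> rows 1.9
```

Emit:
{"fn": "send_rows", "kwargs": {"targets": [[[0,0,0,0,0,-20,-0.3],[0,0,0,0,0,-152,-0.3],[0,0,0,0,0,-152,-0.3],[0,0,0,0,0,-152,-0.3],[0,0,0,0,0,-152,-0.3]]]}}

```text
time: 7.03
tool_pos: [540.7, 336.5, 206.8]
tcp_rot: [-3.138, -0.447, 0.17]
contact_force: [1.3, 0.8, 1.2]
grip_width: 59.9
```

Emit:
{"fn": "send_rows", "kwargs": {"targets": [[[0,0,-7,0,30,-20,-0.2],[0,0,-14,0,60,-40,-0.2],[0,0,-21,0,90,-40,-0.2],[0,0,-28,0,125,-40,-0.2],[0,0,-35,0,125,-40,-0.2]]]}}

```text
time: 7.45
tool_pos: [545.1, 206.2, 235.9]
tcp_rot: [2.903, -0.37, 0.758]
contact_force: [0.3, 0.2, 0.4]
grip_width: 54.8
```

```bash
python3 - <<'E'
from plan import *
im=capture("top"); cv2.imwrite("pics/c6.png",cv2.resize(im[130:260,185:345],None,fx=4.5,fy=4.5,interpolation=cv2.INTER_CUBIC)[:,:,::-1])
im=capture("scene"); cv2.imwrite("pics/c7.png",cv2.resize(im[130:260,220:420],None,fx=4,fy=4,interpolation=cv2.INTER_CUBIC)[:,:,::-1])
save(box((20,-20,130)),RY*R.from_rotvec([0,0,-35],degrees=True)); chk()
E
```

```text
t 7.55 err [ 0.4 -2.   0.1] rot [-0.09 -0.05  4.11] F [0.5 0.6 0.5] M [-0.09  0.23 -0.04] w 55.3 tcp [545.1 207.1 235.4]
  rim frame [20.1, -22.0, 130.1] F u,y,n [0.7, 0.5, 0.2]
```

View pics/c7.png

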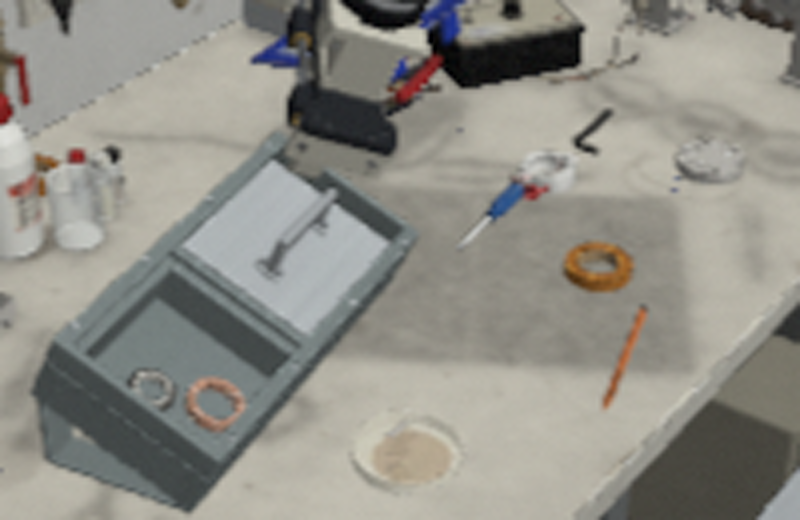

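View pics/c6.png

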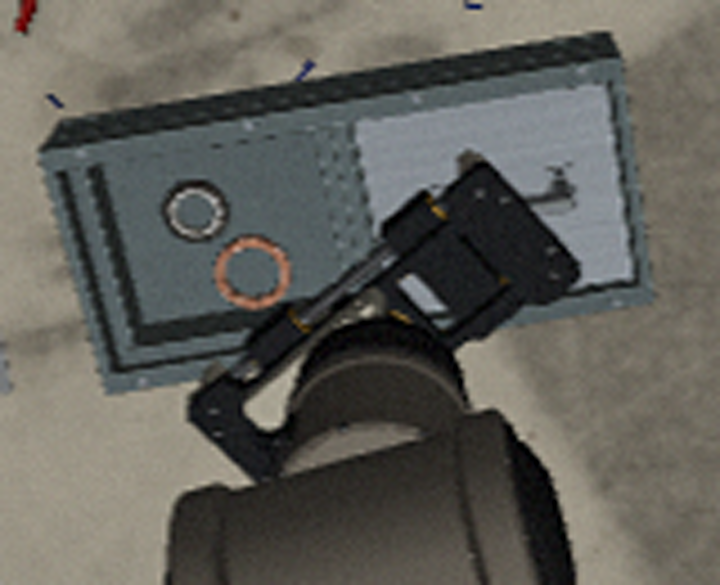

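```bash
python3 - <<'E'
from plan import *
save(box((20,-20,130)),RY*R.from_rotvec([0,0,-30.9],degrees=True)); chk()
step(box((10,-50,110)),RY*R.from_rotvec([0,0,-61],degrees=True)); step(box((0.5,-86.5,80)),RU)
E
```

```text
t 7.55 err [ 0.4 -2.   0.1] rot [-0.09 -0.04  0.01] F [0.5 0.6 0.5] M [-0.09  0.23 -0.04] w 55.3 tcp [545.1 207.1 235.4]
  rim frame [20.1, -22.0, 130.1] F u,y,n [0.7, 0.5, 0.2]
ROW [0.0, -0.0, -30.1, -24.0, 20.6, 20.0] dist 37 ang 30 -> rows 4.2
ROW [-0.0, 0.0, -29.0, -36.5, 9.4, 30.0] dist 48 ang 29 -> rows 4.1
```

Emit:
{"fn": "send_rows", "kwargs": {"targets": [[[0,0,-30.1,-24,20.6,20,0],[0,0,-30.1,-24,20.6,20,0],[0,0,-30.1,-24,20.6,20,0],[0,0,-30.1,-24,20.6,20,0],[0,0,-30.1,-24,20.6,20,0]]]}}

```text
time: 7.97
tool_pos: [549.1, 180.1, 212.4]
tcp_rot: [2.755, -0.205, 1.278]
contact_force: [0.2, -1.0, 0.7]
grip_width: 45.8
```

Emit:
{"fn": "send_rows", "kwargs": {"targets": [[[0,0,-29,-36.5,9.4,30,0],[0,0,-29,-36.5,9.4,30,0],[0,0,-29,-36.5,9.4,30,0],[0,0,-29,-36.5,9.4,30,0],[0,0,-29,-36.5,9.4,30,0]]]}}

```text
time: 8.38
tool_pos: [559.4, 144.8, 181.1]
tcp_rot: [2.706, 0.001, 1.744]
contact_force: [0.2, 0.1, -1.2]
grip_width: 46.1
```

```bash
python3 - <<'E'
from plan import *
im=capture("top"); cv2.imwrite("pics/c8.png",cv2.resize(im[130:260,185:345],None,fx=4.5,fy=4.5,interpolation=cv2.INTER_CUBIC)[:,:,::-1])
im=capture("scene"); cv2.imwrite("pics/c9.png",cv2.resize(im[130:260,220:350],None,fx=4.6,fy=4.6,interpolation=cv2.INTER_CUBIC)[:,:,::-1])
chk()
E
```

```text
t 8.48 err [ 0.   0.8 -0.3] rot [0.03 0.01 0.15] F [ 1.2 -0.5  0.2] M [-0.01  0.08 -0.01] w 46.2 tcp [559.4 145.  181.4]
  rim frame [0.5, -85.7, 79.6] F u,y,n [1.1, -0.7, -0.3]
```

View pics/c9.png

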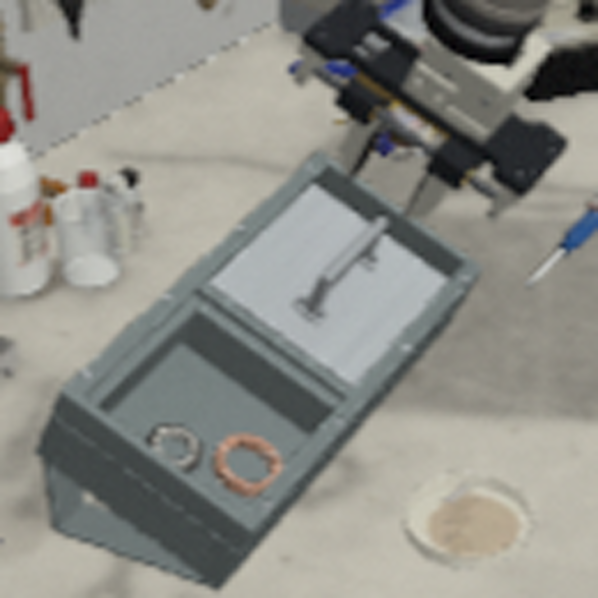

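Emit:
{"fn": "send_rows", "kwargs": {"targets": [[[0,0,0,0,0,30,0],[0,0,0,0,0,60,0],[0,0,0,0,0,75,0],[0,0,0,0,0,88,0],[0,0,0,0,0,88,0]]]}}

```text
time: 8.9
tool_pos: [595.4, 151.0, 99.0]
tcp_rot: [2.71, -0.002, 1.739]
contact_force: [-1.1, 0.4, 0.3]
grip_width: 46.2
```

```bash
python3 - <<'E'
from plan import *
im=capture("scene"); cv2.imwrite("pics/c10.png",cv2.resize(im[150:220,260:340],None,fx=8,fy=8,interpolation=cv2.INTER_CUBIC)[:,:,::-1])
p,r=load(); save(p-88*n,r)
chk()
E
```

```text
t 8.95 err [-0.5  0.5 -1.5] rot [0.17 0.02 0.13] F [-0.  -0.5 -0.3] M [-0.01  0.14 -0.03] w 45.9 tcp [595.5 151.  100.4]
  rim frame [-0.5, -85.9, -9.2] F u,y,n [-0.2, -0.4, -0.2]
```

View pics/c10.png

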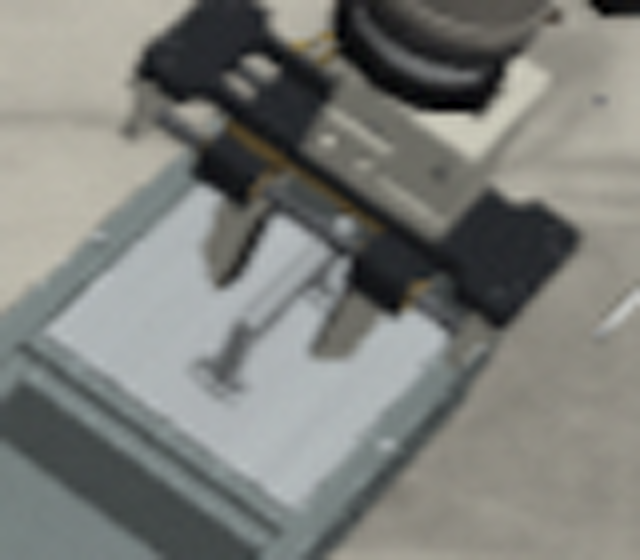

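Emit:
{"fn": "send_rows", "kwargs": {"targets": [[[0,0,0,0,0,0,0.5],[0,0,0,0,0,0,0.7],[0,0,0,0,0,0,0.9],[0,0,0,0,0,0,1],[0,0,0,0,0,0,1]]]}}

```text
time: 9.37
tool_pos: [596.2, 150.4, 102.7]
tcp_rot: [2.704, 0.0, 1.741]
contact_force: [-0.1, -0.3, 0.1]
grip_width: 16.9
```

```bash
python3 - <<'E'
from plan import *
chk()
E
```

```text
t 9.37 err [ 0.2 -0.1  0.7] rot [-0.05 -0.02  0.  ] F [-0.1 -0.3  0.1] M [-0.03  0.17 -0.01] w 16.9 tcp [596.2 150.4 102.7]
  rim frame [0.9, -86.6, -7.4] F u,y,n [-0.1, -0.2, 0.1]
```

Emit:
{"fn": "send_rows", "kwargs": {"targets": [[[0,0,0,0,0,0,1],[0,0,0,0,0,0,1],[0,0,0,0,0,0,1],[0,0,0,0,0,0,1]]]}}

```text
time: 9.7
tool_pos: [595.5, 150.3, 102.0]
tcp_rot: [2.706, 0.0, 1.742]
contact_force: [-5.4, -0.7, 4.3]
grip_width: 9.8
```

```bash
python3 - <<'E'
from plan import *
chk()
E
```

```text
t 9.70 err [-0.6 -0.2  0. ] rot [ 0.07 -0.01 -0.01] F [-5.4 -0.7  4.3] M [-0.13  0.64  0.01] w 9.8 tcp [595.5 150.3 102. ]
  rim frame [-0.0, -86.6, -7.7] F u,y,n [-3.1, 0.2, 6.2]
```

Emit:
{"fn": "send_rows", "kwargs": {"targets": [[[0,0,0,0,0,-4,1],[0,0,0,0,0,-8,1],[0,0,0,0,0,-12,1],[0,0,0,0,0,-13,1],[0,0,0,0,0,-13,1]]]}}

```text
time: 10.12
tool_pos: [590.7, 149.4, 114.1]
tcp_rot: [2.705, 0.0, 1.742]
contact_force: [0.3, -0.9, -2.7]
grip_width: 9.6
```

```bash
python3 - <<'E'
from plan import *
p,r=load(); save(p+13*n,r)
chk()
im=capture("scene"); cv2.imwrite("pics/c11.png",cv2.resize(im[150:220,260:340],None,fx=8,fy=8,interpolation=cv2.INTER_CUBIC)[:,:,::-1])
E
```

```text
t 10.12 err [ 0.1 -0.2  0.4] rot [-0.02 -0.02 -0.02] F [ 0.3 -0.9 -2.7] M [-0.13  0.37  0.05] w 9.6 tcp [590.7 149.4 114.1]
  rim frame [0.7, -86.7, 5.3] F u,y,n [-1.0, -0.9, -2.5]
```

View pics/c11.png

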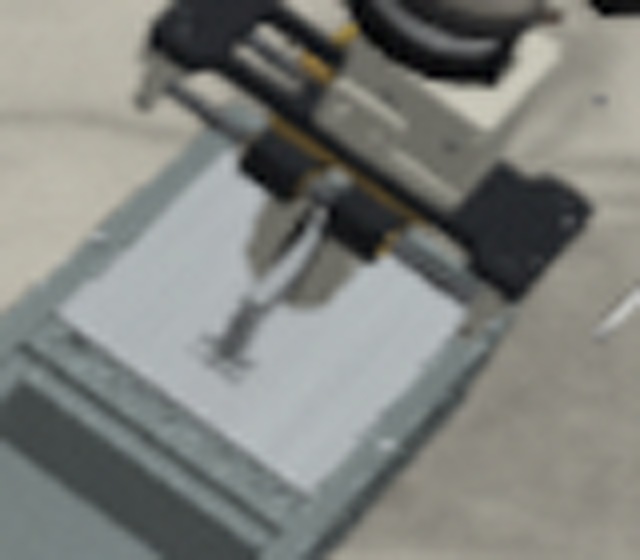

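Emit:
{"fn": "send_rows", "kwargs": {"targets": [[[0,0,0,15,0,0,1],[0,0,0,35,0,0,1],[0,0,0,50,0,0,1],[0,0,0,60,0,0,1],[0,0,0,60,0,0,1]]]}}

```text
time: 10.58
tool_pos: [580.0, 210.2, 113.4]
tcp_rot: [2.706, 0.0, 1.744]
contact_force: [-0.2, -0.1, -2.8]
grip_width: 9.5
```

```bash
python3 - <<'E'
from plan import *
p,r=load(); save(p+60*y,r)
chk()
E
```

```text
t 10.58 err [-0.4  1.5 -0.3] rot [ 0.02  0.04 -0.12] F [-0.2 -0.1 -2.8] M [-0.04  0.39 -0.01] w 9.5 tcp [580.  210.2 113.4]
  rim frame [0.2, -24.9, 4.8] F u,y,n [-1.3, -0.1, -2.5]
```

No side force; continue sliding.

Emit:
{"fn": "send_rows", "kwargs": {"targets": [[[0,0,0,20,0,0,1],[0,0,0,40,0,0,1],[0,0,0,60,0,0,1],[0,0,0,65,0,0,1],[0,0,0,65,0,0,1]]]}}

```text
time: 11.0
tool_pos: [569.1, 273.4, 113.4]
tcp_rot: [2.706, 0.0, 1.744]
contact_force: [0.7, -0.1, -2.7]
grip_width: 9.7
```

```bash
python3 - <<'E'
from plan import *
p,r=load(); save(p+65*y,r)
chk()
E
```

```text
t 11.00 err [-0.2  0.6 -0.3] rot [ 0.03  0.02 -0.11] F [ 0.7 -0.1 -2.7] M [-0.13  0.39  0.02] w 9.7 tcp [569.1 273.4 113.4]
  rim frame [0.3, 39.2, 4.8] F u,y,n [-0.5, -0.2, -2.8]
```

Emit:
{"fn": "send_rows", "kwargs": {"targets": [[[0,0,0,20,0,0,1],[0,0,0,35,0,0,1],[0,0,0,44,0,0,1],[0,0,0,47,0,0,1],[0,0,0,47,0,0,1]]]}}

```text
time: 11.42
tool_pos: [561.4, 318.7, 113.4]
tcp_rot: [2.706, 0.001, 1.742]
contact_force: [-0.7, 0.0, -2.6]
grip_width: 9.5
```

```bash
python3 - <<'E'
from plan import *
p,r=load(); save(p+47*y,r)
chk()
im=capture("scene"); cv2.imwrite("pics/c12.png",cv2.resize(im[155:255,225:335],None,fx=7,fy=6,interpolation=cv2.INTER_CUBIC)[:,:,::-1])
im=capture("top"); cv2.imwrite("pics/c13.png",cv2.resize(im[135:225,185:335],None,fx=5,fy=5,interpolation=cv2.INTER_CUBIC)[:,:,::-1])
E
```

```text
t 11.42 err [ 0.  -0.4 -0.3] rot [ 0.04 -0.02 -0.04] F [-0.7  0.  -2.6] M [-0.09  0.4   0.04] w 9.5 tcp [561.4 318.7 113.4]
  rim frame [0.3, 85.1, 4.7] F u,y,n [-1.7, 0.2, -2.1]
```

View pics/c12.png

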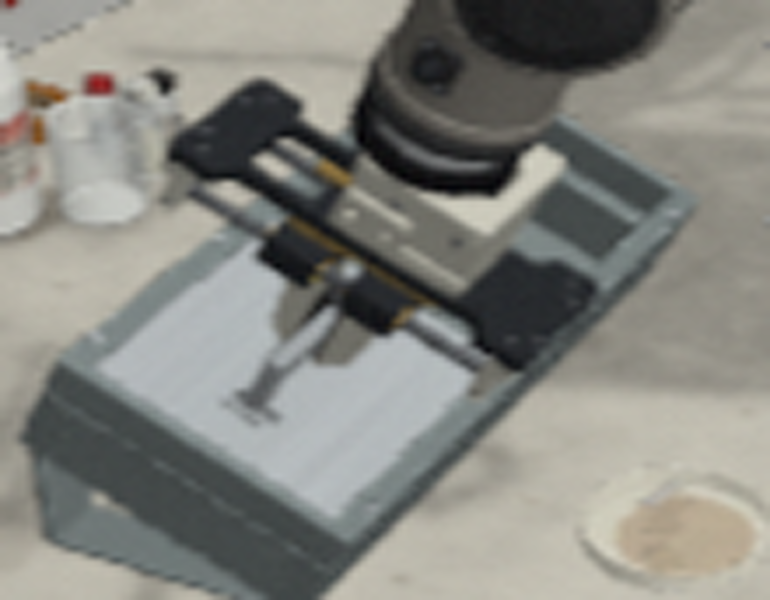

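View pics/c13.png

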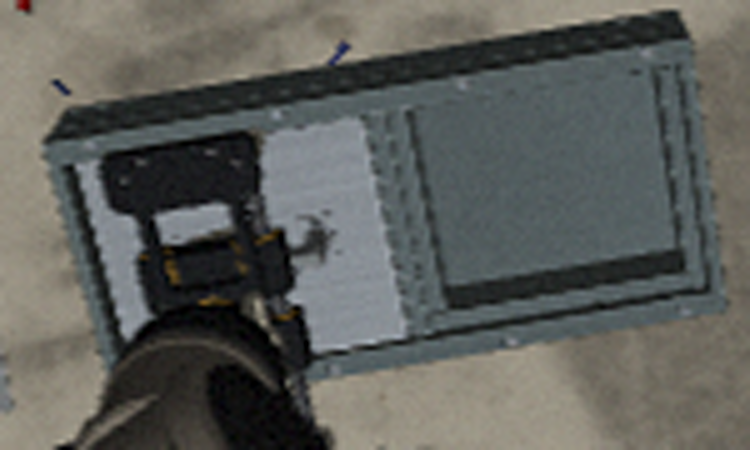

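Emit:
{"fn": "send_rows", "kwargs": {"targets": [[[0,0,0,0.5,0,4,1],[0,0,0,0.5,0,8,1],[0,0,0,0.5,0,11,1],[0,0,0,0.5,0,13,1],[0,0,0,0.5,0,13,1]]]}}

```text
time: 11.93
tool_pos: [566.4, 319.8, 102.1]
tcp_rot: [2.706, 0.001, 1.741]
contact_force: [-5.2, -2.9, 3.8]
grip_width: 10.0
```

```bash
python3 - <<'E'
from plan import *
p,r=load(); save(p-13*n+.5*y,r)
chk()
E
```

```text
t 11.93 err [-0.3 -0.8  0.2] rot [ 0.05 -0.06 -0.01] F [-5.2 -2.9  3.8] M [-0.45  0.59 -0.2 ] w 10.0 tcp [566.4 319.8 102.1]
  rim frame [0.2, 85.3, -7.7] F u,y,n [-3.5, -2.0, 5.9]
```

Emit:
{"fn": "send_rows", "kwargs": {"targets": [[[0,0,0,0,0,0,0.3],[0,0,0,0,0,0,0.3],[0,0,0,0,0,0,0.3],[0,0,0,0,0,0,0.3]]]}}

```text
time: 12.27
tool_pos: [567.1, 320.5, 102.1]
tcp_rot: [2.705, 0.0, 1.742]
contact_force: [0.1, 1.0, -0.8]
grip_width: 30.0
```

```bash
python3 - <<'E'
from plan import *
chk()
# screwdriver axis
tip=np.array([545.7,-29.3]);end=np.array([559.5,-149.7]); d=(end-tip)/np.linalg.norm(end-tip); mid=(tip+end)/2
print(np.linalg.norm(end-tip),mid,d,"grasp",mid+20*d)
# tool x along -d or d: yaw of d
print(np.degrees(np.arctan2(d[1],d[0])), np.degrees(np.arctan2(-d[1],-d[0])))
g=mid+20*d
D=down(np.degrees(np.arctan2(-d[1],-d[0])))
go((box((0,86,90)),RU),(box((-20,-50,130)),RU),((530,40,200),down(98)),((g[0],g[1],60),D))
E
```

```text
t 12.27 err [ 0.4 -0.   0.1] rot [-0.03 -0.   -0.01] F [ 0.1  1.  -0.8] M [-0.03  0.22 -0.01] w 30.0 tcp [567.1 320.5 102.1]
  rim frame [0.9, 85.9, -8.1] F u,y,n [-0.1, 1.0, -0.8]
121.18828326203815 [552.6 -89.5] [ 0.11387239 -0.99349538] grasp [ 554.87744789 -109.36990768]
-83.46140922734544 96.53859077265456
ROW [0.0, 0.0, 0.0, -0.0, -0.5, -98.0] dist 98 ang 0 -> rows 2.4
ROW [0.0, 0.0, 0.0, -136.0, -20.0, -40.0] dist 143 ang 0 -> rows 3.4
ROW [25.0, -0.4, 1.8, -134.2, -14.1, 13.7] dist 136 ang 25 -> rows 3.5
ROW [-0.0, 0.0, 1.4, -151.4, 4.0, 140.0] dist 206 ang 1 -> rows 4.9
```

Emit:
{"fn": "send_rows", "kwargs": {"targets": [[[0,0,0,0,0,-10,0.2],[0,0,0,0,0,-40,0],[0,0,0,0,-0.5,-98,0],[0,0,0,0,-0.5,-98,0]]]}}

```text
time: 12.6
tool_pos: [525.2, 313.9, 195.3]
tcp_rot: [2.701, -0.001, 1.742]
contact_force: [1.4, 1.5, -0.0]
grip_width: 45.3
```

Emit:
{"fn": "send_rows", "kwargs": {"targets": [[[0,0,0,-136,-20,-40,-0.2],[0,0,0,-136,-20,-40,-0.2],[0,0,0,-136,-20,-40,-0.2],[0,0,0,-136,-20,-40,-0.2],[0,0,0,-136,-20,-40,-0.2]]]}}

```text
time: 13.02
tool_pos: [514.1, 170.4, 220.3]
tcp_rot: [2.703, 0.001, 1.738]
contact_force: [1.0, 0.1, -0.0]
grip_width: 55.3
```

Emit:
{"fn": "send_rows", "kwargs": {"targets": [[[25,-0.4,1.8,-134.2,-14.1,13.7,-0.2],[25,-0.4,1.8,-134.2,-14.1,13.7,-0.2],[25,-0.4,1.8,-134.2,-14.1,13.7,-0.2],[25,-0.4,1.8,-134.2,-14.1,13.7,-0.2],[25,-0.4,1.8,-134.2,-14.1,13.7,-0.2]]]}}

```text
time: 13.43
tool_pos: [532.3, 37.4, 199.3]
tcp_rot: [-3.139, 0.001, 1.706]
contact_force: [-1.2, -0.3, -0.3]
grip_width: 55.2
```

```bash
python3 - <<'E'
from plan import *
im=capture("scene"); cv2.imwrite("pics/c14.png",cv2.resize(im[155:255,225:335],None,fx=7,fy=6,interpolation=cv2.INTER_CUBIC)[:,:,::-1])
im=capture("top"); cv2.imwrite("pics/c15.png",cv2.resize(im[135:225,185:335],None,fx=5,fy=5,interpolation=cv2.INTER_CUBIC)[:,:,::-1]);cv2.imwrite("pics/top1.png",im[:,:,::-1])
p,r=load(); p1=np.array([530,40,200.]); save(p1,down(98)); chk()
save(p,r)
E
```

```text
t 13.53 err [ 0.2  0.5 -0.5] rot [-0.01  0.01  0.06] F [-0.9  0.1 -0.4] M [-0.   -0.06 -0.05] w 54.7 tcp [530.2  40.5 199.5]
  rim frame [-34.0, -183.8, 115.7] F u,y,n [-0.9, 0.3, -0.0]
```

View pics/c14.png

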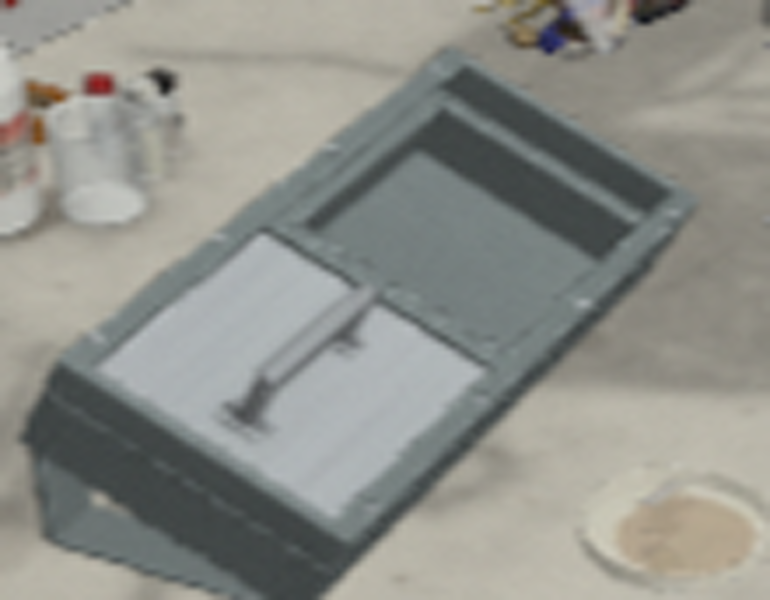

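View pics/c15.png

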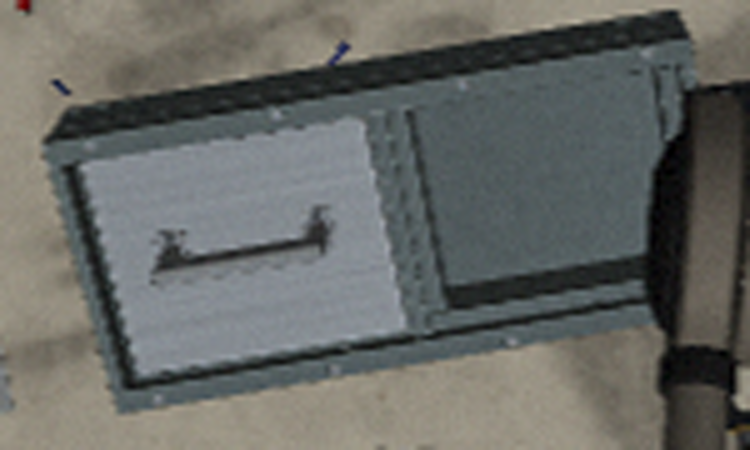

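Emit:
{"fn": "send_rows", "kwargs": {"targets": [[[0,0,1.4,-75,2,70,0],[0,0,1.4,-75,2,70,0],[0,0,1.4,-110,3,100,0],[0,0,1.4,-151.4,4,140,0],[0,0,1.4,-151.4,4,140,0]]]}}

```text
time: 13.95
tool_pos: [554.8, -108.7, 59.7]
tcp_rot: [3.14, 0.001, 1.688]
contact_force: [1.1, 0.6, -0.4]
grip_width: 45.8
```

Emit:
{"fn": "send_rows", "kwargs": {"targets": [[[0,0,0,0,0,0,0],[0,0,0,0,0,0,0]]]}}

```text
time: 14.12
tool_pos: [553.7, -108.6, 59.1]
tcp_rot: [-3.14, -0.001, 1.685]
contact_force: [-0.5, 0.9, -0.1]
grip_width: 45.9
```

```bash
python3 - <<'E'
from plan import *
chk()
im=capture("scene"); cv2.imwrite("pics/c16.png",cv2.resize(im[120:220,310:410],None,fx=6,fy=6,interpolation=cv2.INTER_CUBIC)[:,:,::-1])
im=capture("top"); cv2.imwrite("pics/c17.png",cv2.resize(im[150:250,330:460],None,fx=6,fy=6,interpolation=cv2.INTER_CUBIC)[:,:,::-1])
E
```

```text
t 14.12 err [-1.2  0.8 -0.9] rot [0.11 0.06 0.03] F [-0.5  0.9 -0.1] M [ 0.02 -0.1  -0.01] w 45.9 tcp [ 553.7 -108.6   59.1]
  rim frame [-95.3, -334.6, -10.6] F u,y,n [-0.4, 1.0, 0.1]
```

View pics/c16.png

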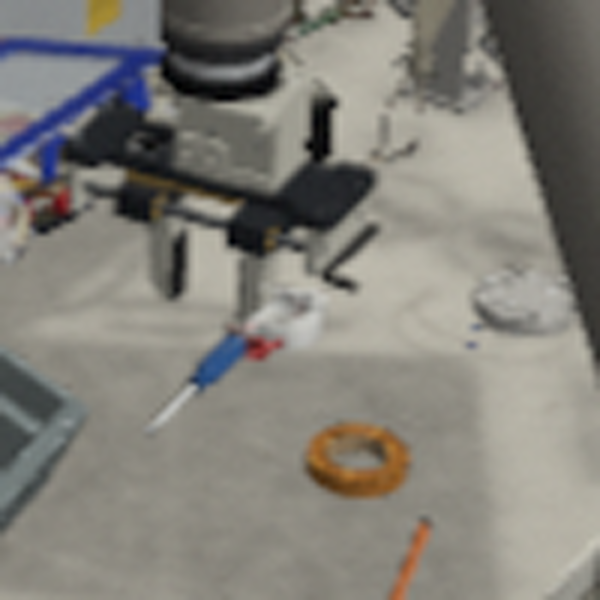

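View pics/c17.png

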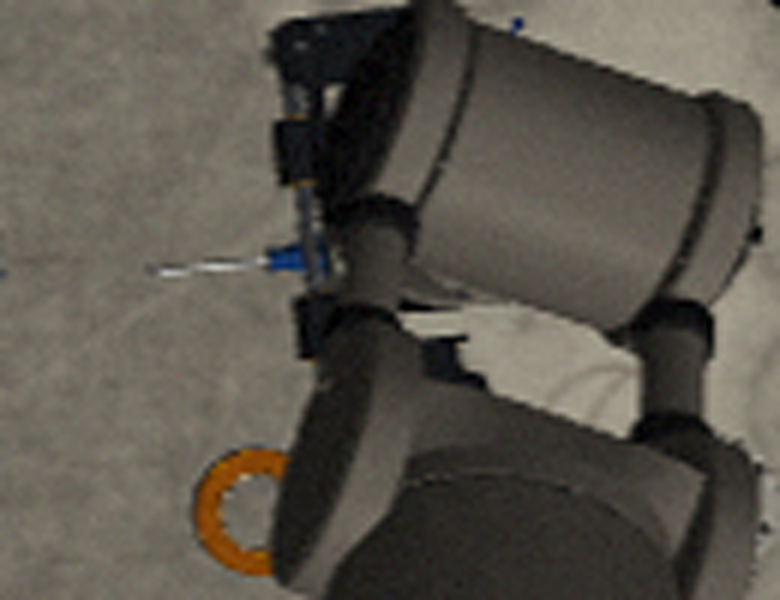

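Emit:
{"fn": "send_rows", "kwargs": {"targets": [[[0,0,0,0,0.5,30,0],[0,0,0,0,0.5,50,0],[0,0,0,0,0.5,56,0],[0,0,0,0,0.5,56,0]]]}}

```text
time: 14.55
tool_pos: [555.0, -107.8, 4.1]
tcp_rot: [-3.141, -0.0, 1.687]
contact_force: [-0.4, 0.3, -0.3]
grip_width: 46.0
```

Emit:
{"fn": "send_rows", "kwargs": {"targets": [[[0,0,0,0,0,0,0.4],[0,0,0,0,0,0,0.8],[0,0,0,0,0,0,0.8],[0,0,0,0,0,0,0.8],[0,0,0,0,0,0,0.8]]]}}

```text
time: 14.97
tool_pos: [555.8, -109.7, 4.8]
tcp_rot: [3.141, 0.001, 1.685]
contact_force: [0.6, -0.0, 0.4]
grip_width: 17.1
```

```bash
python3 - <<'E'
from plan import *
p,r=load(); p=p+r.apply([0,.5,56]); save(p,r)
chk()
im=capture("scene"); cv2.imwrite("pics/c18.png",cv2.resize(im[120:220,310:410],None,fx=6,fy=6,interpolation=cv2.INTER_CUBIC)[:,:,::-1])
E
```

```text
t 14.97 err [ 0.4 -0.3  0.8] rot [-0.05 -0.05 -0.  ] F [ 0.6 -0.   0.4] M [ 0.01 -0.16  0.03] w 17.1 tcp [ 555.8 -109.7    4.8]
  rim frame [-116.6, -336.1, -60.6] F u,y,n [0.7, -0.1, 0.2]
```

View pics/c18.png

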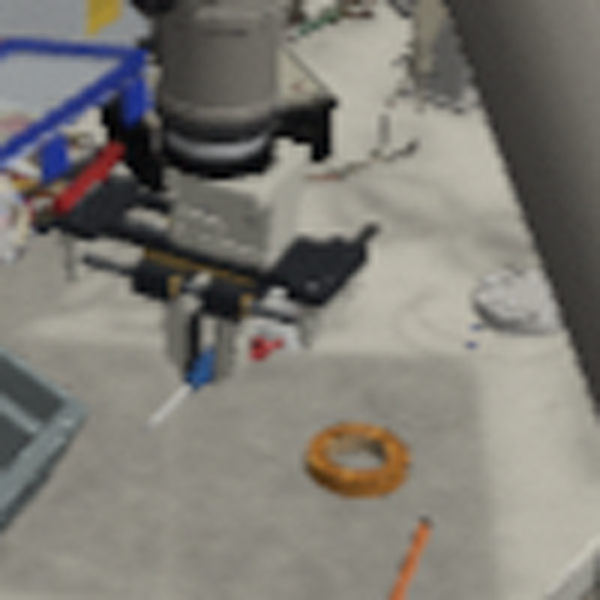

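```bash
python3 - <<'E'
from plan import *
p,r=load()
go((p+[0,0,110],r),((545,-10,180),r),(box((-22,-106,75)),RU),(box((-22,-106,-35)),RU),(box((-22,-106,-58)),RU),(box((-22,-106,-61.5)),RU))
E
```

```text
ROW [0.0, 0.0, 0.0, -0.0, -0.0, -110.0] dist 110 ang 0 -> rows 2.6
ROW [0.0, 0.0, 0.0, 99.9, 1.0, -66.0] dist 120 ang 0 -> rows 2.9
ROW [-25.0, 0.7, -3.2, 131.0, 14.8, 12.3] dist 132 ang 25 -> rows 3.5
ROW [0.0, 0.0, 0.0, 0.0, -0.0, 110.0] dist 110 ang 0 -> rows 2.6
ROW [0.0, 0.0, 0.0, 0.0, -0.0, 23.0] dist 23 ang 0 -> rows 0.6
ROW [0.0, 0.0, 0.0, 0.0, -0.0, 3.5] dist 4 ang 0 -> rows 0.1
```

Emit:
{"fn": "send_rows", "kwargs": {"targets": [[[0,0,0,0,0,-15,0.8],[0,0,0,0,0,-40,0.8],[0,0,0,0,0,-80,0.8],[0,0,0,0,0,-110,0.8],[0,0,0,0,0,-110,0.8]]]}}

```text
time: 15.43
tool_pos: [558.9, -110.7, 120.6]
tcp_rot: [3.131, 0.005, 1.685]
contact_force: [2.0, -0.3, -0.2]
grip_width: 16.8
```

Emit:
{"fn": "send_rows", "kwargs": {"targets": [[[0,0,0,99.9,1,-66,0.8],[0,0,0,99.9,1,-66,0.8],[0,0,0,99.9,1,-66,0.8],[0,0,0,99.9,1,-66,0.8]]]}}

```text
time: 15.77
tool_pos: [546.0, -5.8, 183.9]
tcp_rot: [3.136, 0.0, 1.689]
contact_force: [0.5, 0.4, -0.4]
grip_width: 16.9
```

Emit:
{"fn": "send_rows", "kwargs": {"targets": [[[-25,0.7,-3.2,131,14.8,12.3,0.8],[-25,0.7,-3.2,131,14.8,12.3,0.8],[-25,0.7,-3.2,131,14.8,12.3,0.8],[-25,0.7,-3.2,131,14.8,12.3,0.8],[-25,0.7,-3.2,131,14.8,12.3,0.8]]]}}

```text
time: 16.18
tool_pos: [540.6, 123.6, 165.3]
tcp_rot: [2.708, 0.0, 1.746]
contact_force: [0.4, 0.6, 0.2]
grip_width: 16.5
```

```bash
python3 - <<'E'
from plan import *
save(box((-22,-106,75)),RU); chk()
im=capture("scene"); cv2.imwrite("pics/c19.png",cv2.resize(im[120:230,270:390],None,fx=6,fy=5.4,interpolation=cv2.INTER_CUBIC)[:,:,::-1])
im=capture("top"); cv2.imwrite("pics/c20.png",cv2.resize(im[120:240,240:370],None,fx=6,fy=5,interpolation=cv2.INTER_CUBIC)[:,:,::-1]); cv2.imwrite("pics/top2.png",im[:,:,::-1])
E
```

```text
t 16.18 err [-4.1  1.8 -2.3] rot [ 0.17  0.1  -0.23] F [0.4 0.6 0.2] M [-0.09  0.27  0.01] w 16.5 tcp [540.6 123.6 165.3]
  rim frame [-26.4, -103.6, 74.4] F u,y,n [0.5, 0.6, 0.0]
```

View pics/c19.png

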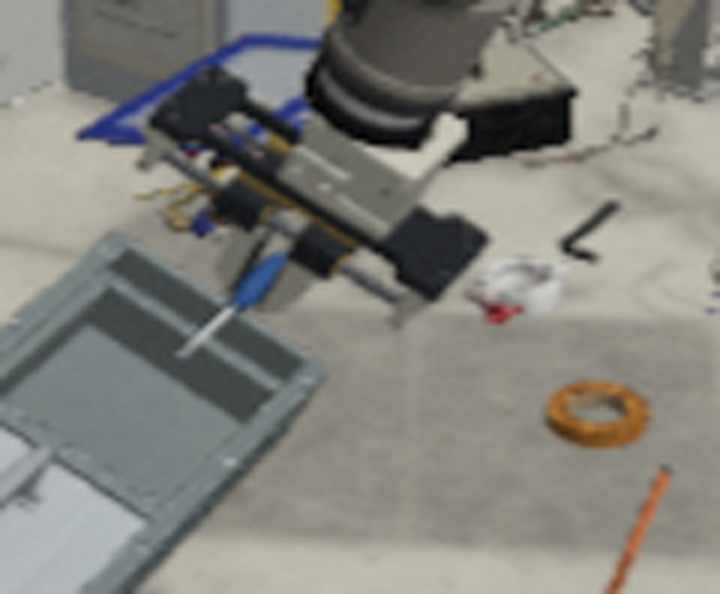

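View pics/c20.png

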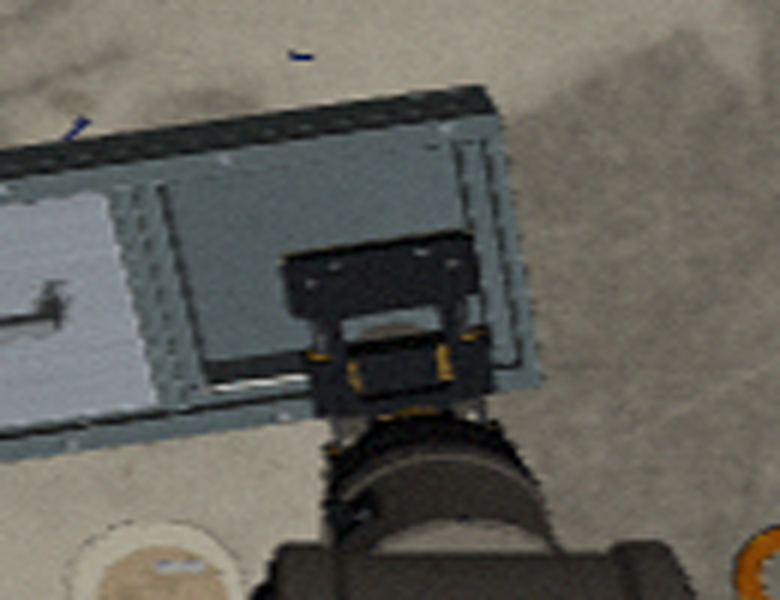

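```bash
python3 - <<'E'
from plan import *
chk()
g=onplane("top",(274.5,196.9),box((0,0,79)),n)-v[:3]; print(g@u,g@y,g@n)
E
```

```text
t 16.28 err [-0.3 -0.4 -0.3] rot [ 0.12 -0.03 -0.08] F [ 0.3 -0.7 -0.5] M [-0.07  0.08  0.01] w 16.6 tcp [544.4 121.5 167.4]
  rim frame [-22.4, -106.3, 74.9] F u,y,n [-0.0, -0.8, -0.5]
-21.58511766291883 -25.060313072621156 78.99999999999996
```

Emit:
{"fn": "send_rows", "kwargs": {"targets": [[[0,0,0,0,0,35,0.8],[0,0,0,0,0,70,0.8],[0,0,0,0,0,100,0.8],[0,0,0,0,0,115,0.8],[0,0,0,0,0,115,0.8]]]}}

```text
time: 16.7
tool_pos: [593.5, 128.2, 59.7]
tcp_rot: [2.711, 0.0, 1.74]
contact_force: [-1.1, -1.3, 0.3]
grip_width: 16.9
```

```bash
python3 - <<'E'
from plan import *
save(box((-22,-106,-40)),RU); chk()
E
```

```text
t 16.70 err [ 0.9 -1.9 -3.7] rot [ 0.34 -0.06  0.09] F [-1.1 -1.3  0.3] M [-0.04  0.15 -0.05] w 16.9 tcp [593.5 128.2  59.7]
  rim frame [-23.1, -108.0, -43.6] F u,y,n [-1.1, -1.1, 0.8]
```

Emit:
{"fn": "send_rows", "kwargs": {"targets": [[[0,0,0,0,0,8,0.8],[0,0,0,0,0,14,0.8],[0,0,0,0,0,18,0.8],[0,0,0,0,0,20,0.8],[0,0,0,0,0,20,0.8]]]}}

```text
time: 17.12
tool_pos: [602.7, 131.4, 47.9]
tcp_rot: [2.708, 0.0, 1.742]
contact_force: [0.2, -0.0, -1.0]
grip_width: 16.3
```

```bash
python3 - <<'E'
from plan import *
save(box((-22,-106,-60)),RU); chk()
E
```

```text
t 17.12 err [ 1.8 -0.1  2.6] rot [ 0.17  0.01 -0.04] F [ 0.2 -0.  -1. ] M [-0.06  0.13 -0.04] w 16.3 tcp [602.7 131.4  47.9]
  rim frame [-19.3, -106.4, -58.4] F u,y,n [-0.2, -0.1, -1.0]
```

Emit:
{"fn": "send_rows", "kwargs": {"targets": [[[0,0,0,0,0,2,0.8],[0,0,0,0,0,2,0.8],[0,0,0,0,0,2,0.3],[0,0,0,0,0,2,0.3],[0,0,0,0,0,2,0.3]]]}}

```text
time: 17.53
tool_pos: [603.3, 131.7, 46.2]
tcp_rot: [2.71, -0.0, 1.743]
contact_force: [-0.4, -0.8, -0.5]
grip_width: 30.1
```

```bash
python3 - <<'E'
from plan import *
save(box((-22,-106,-62)),RU); chk()
E
```

```text
t 17.53 err [ 1.5 -0.   2.7] rot [ 0.26  0.03 -0.05] F [-0.4 -0.8 -0.5] M [-0.07  0.16  0.02] w 30.1 tcp [603.3 131.7  46.2]
  rim frame [-19.5, -106.3, -60.2] F u,y,n [-0.7, -0.7, -0.3]
```

```bash
python3 - <<'E'
from plan import *
save(get_obs()["tool_pos"],RU)
D=down(92.9)
go((box((-20,-106,70)),RU),((540,0,190),D),((555,-160,170),D),((563.7,-299,60),D))
E
```

```text
ROW [0.0, 0.0, 0.0, 0.3, -0.5, -130.2] dist 130 ang 0 -> rows 3.1
ROW [25.0, -1.5, 6.8, -119.3, -15.5, -35.9] dist 126 ang 26 -> rows 3.6
ROW [-0.0, -0.0, -0.0, -160.6, 6.9, 20.0] dist 162 ang 0 -> rows 3.9
ROW [-0.0, -0.0, -0.0, -139.3, 1.8, 109.9] dist 177 ang 0 -> rows 4.3
```

Emit:
{"fn": "send_rows", "kwargs": {"targets": [[[0,0,0,0,0,-15,0.3],[0,0,0,0,0,-50,0.3],[0,0,0,0,-0.5,-130.2,0.3],[0,0,0,0,-0.5,-130.2,0.3],[0,0,0,0,-0.5,-130.2,0.3]]]}}

```text
time: 17.95
tool_pos: [550.2, 122.4, 171.1]
tcp_rot: [2.699, 0.001, 1.743]
contact_force: [1.5, 0.1, 0.6]
grip_width: 31.9
```

Emit:
{"fn": "send_rows", "kwargs": {"targets": [[[25,-1.5,6.8,-119.3,-15.5,-35.9,0.3],[25,-1.5,6.8,-119.3,-15.5,-35.9,0.3],[25,-1.5,6.8,-119.3,-15.5,-35.9,0.3],[25,-1.5,6.8,-119.3,-15.5,-35.9,0.3],[25,-1.5,6.8,-119.3,-15.5,-35.9,0.3]]]}}

```text
time: 18.37
tool_pos: [543.6, -3.1, 190.4]
tcp_rot: [-3.136, 0.002, 1.617]
contact_force: [-0.4, 0.0, -0.1]
grip_width: 32.2
```

Emit:
{"fn": "send_rows", "kwargs": {"targets": [[[0,0,0,-160.6,6.9,20,0.3],[0,0,0,-160.6,6.9,20,0.3],[0,0,0,-160.6,6.9,20,0.3],[0,0,0,-160.6,6.9,20,0.3],[0,0,0,-160.6,6.9,20,0.3]]]}}

```text
time: 18.78
tool_pos: [555.6, -165.3, 168.1]
tcp_rot: [-3.137, 0.002, 1.618]
contact_force: [-0.6, 0.8, -1.2]
grip_width: 32.4
```

Emit:
{"fn": "send_rows", "kwargs": {"targets": [[[0,0,0,-139.3,1.8,109.9,0.3],[0,0,0,-139.3,1.8,109.9,0.3],[0,0,0,-139.3,1.8,109.9,0.3],[0,0,0,-139.3,1.8,109.9,0.3],[0,0,0,-139.3,1.8,109.9,0.3]]]}}

```text
time: 19.2
tool_pos: [562.2, -301.2, 55.2]
tcp_rot: [-3.133, -0.002, 1.62]
contact_force: [-0.2, 0.6, -0.7]
grip_width: 32.3
```

```bash
python3 - <<'E'
from plan import *
chk()
im=capture("scene"); cv2.imwrite("pics/c21.png",cv2.resize(im[120:260,220:420],None,fx=4,fy=4,interpolation=cv2.INTER_CUBIC)[:,:,::-1])
im=capture("top"); cv2.imwrite("pics/c22.png",cv2.resize(im[120:260,200:470],None,fx=2.9,fy=2.9,interpolation=cv2.INTER_CUBIC)[:,:,::-1])
chk()
E
```

```text
t 19.20 err [-1.6 -2.1 -4.8] rot [0.46 0.1  0.04] F [-0.2  0.6 -0.7] M [ 0.05 -0.03 -0.01] w 32.3 tcp [ 562.2 -301.2   55.2]
  rim frame [-119.1, -525.9, -3.8] F u,y,n [-0.3, 0.6, -0.6]
t 19.30 err [-0.8 -0.  -2.4] rot [0.41 0.13 0.04] F [0.7 0.1 0.4] M [-0.02 -0.08 -0.06] w 32.0 tcp [ 562.9 -299.1   57.6]
  rim frame [-117.1, -523.9, -2.1] F u,y,n [0.8, 0.0, 0.0]
```

View pics/c21.png

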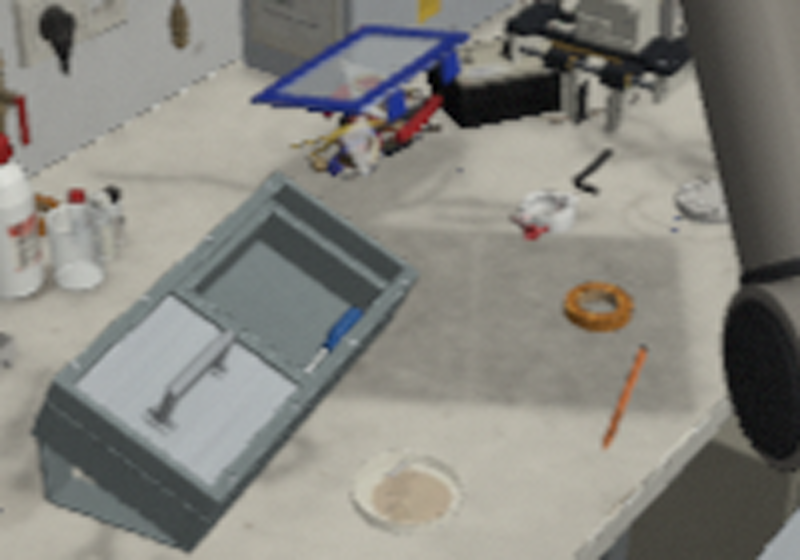

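View pics/c22.png

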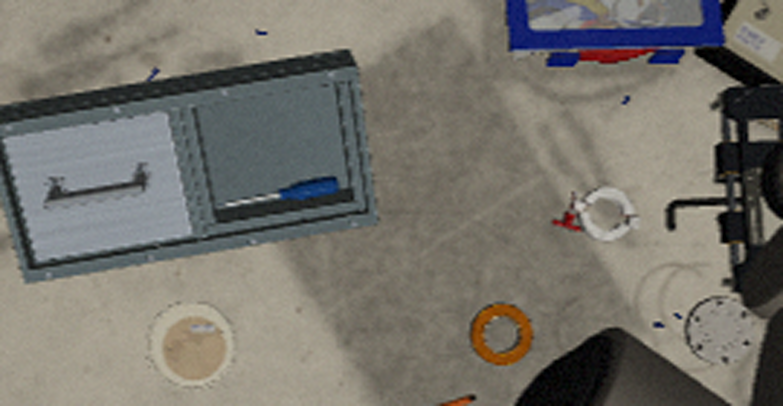

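Emit:
{"fn": "send_rows", "kwargs": {"targets": [[[0,0,0,0,0,30,0.3],[0,0,0,0,0,48,0.3],[0,0,0,0,0,54,0.3],[0,0,0,0,0,56,0.3],[0,0,0,0,0,56,0.3]]]}}

```text
time: 19.72
tool_pos: [564.7, -298.3, 5.4]
tcp_rot: [-3.138, 0.001, 1.623]
contact_force: [-0.8, -0.6, -0.0]
grip_width: 32.1
```

```bash
python3 - <<'E'
from plan import *
p,r=load(); save(p-[0,0,56],r); chk()
im=capture("scene"); cv2.imwrite("pics/c23.png",cv2.resize(im[110:200,320:430],None,fx=7,fy=6,interpolation=cv2.INTER_CUBIC)[:,:,::-1])
E
```

```text
t 19.72 err [1.  0.7 1.4] rot [ 0.2  -0.06 -0.14] F [-0.8 -0.6 -0. ] M [-0.01 -0.08 -0.02] w 32.1 tcp [ 564.7 -298.3    5.4]
  rim frame [-137.4, -523.5, -50.2] F u,y,n [-0.8, -0.4, 0.3]
```

View pics/c23.png

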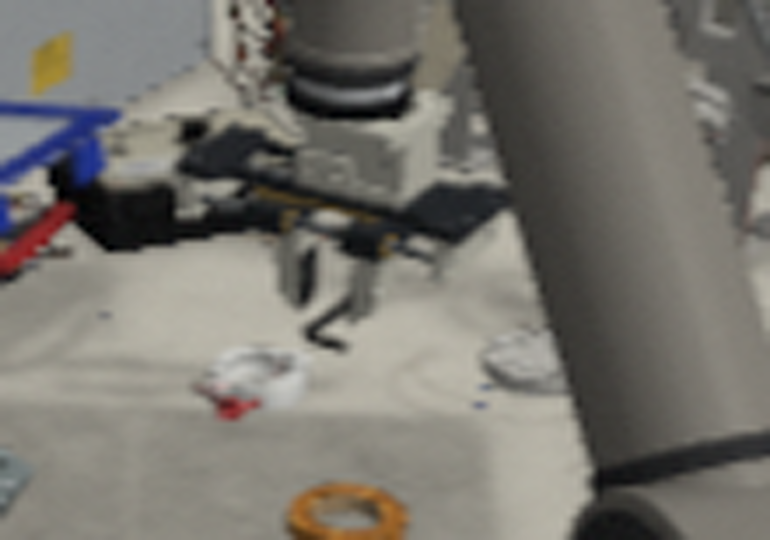

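Emit:
{"fn": "send_rows", "kwargs": {"targets": [[[0,0,0,0,0,2.5,0.3],[0,0,0,0,0,2.5,1],[0,0,0,0,0,2.5,1],[0,0,0,0,0,2.5,1],[0,0,0,0,0,2.5,1]]]}}

```text
time: 20.18
tool_pos: [563.9, -299.6, 2.1]
tcp_rot: [-3.137, 0.001, 1.622]
contact_force: [-0.3, 1.2, 0.7]
grip_width: 9.6
```

```bash
python3 - <<'E'
from plan import *
p,r=load(); save(p-[0,0,2.5],r); chk()
E
```

```text
t 20.18 err [ 0.2 -0.6  0.5] rot [ 0.25 -0.04 -0.04] F [-0.3  1.2  0.7] M [-0.01 -0.1  -0.  ] w 9.6 tcp [ 563.9 -299.6    2.1]
  rim frame [-139.7, -524.6, -52.8] F u,y,n [0.2, 1.2, 0.7]
```

Emit:
{"fn": "send_rows", "kwargs": {"targets": [[[0,0,0,0,0,0,1],[0,0,0,0,0,0,1],[0,0,0,0,0,-15,1],[0,0,0,0,0,-45,1],[0,0,0,0,0,-45,1]]]}}

```text
time: 20.6
tool_pos: [566.5, -301.1, 51.6]
tcp_rot: [3.141, 0.005, 1.622]
contact_force: [1.2, -0.7, 0.3]
grip_width: 7.5
```

```bash
python3 - <<'E'
from plan import *
p,r=load(); save(p+[0,0,45],r); chk()
im=capture("scene"); cv2.imwrite("pics/c24.png",cv2.resize(im[110:200,320:430],None,fx=7,fy=6,interpolation=cv2.INTER_CUBIC)[:,:,::-1])
go(((563,-230,150),r),((550,-80,190),r),((535,30,190),r),(box((28,-84,75)),RU),(box((28,-84,-40)),RU))
E
```

```text
t 20.60 err [ 2.8 -2.   5.1] rot [-0.08 -0.3  -0.05] F [ 1.2 -0.7  0.3] M [-0.06 -0.15 -0.01] w 7.5 tcp [ 566.5 -301.1   51.6]
  rim frame [-116.7, -526.5, -8.9] F u,y,n [1.1, -0.9, -0.2]
ROW [0.0, 0.0, 0.0, 69.0, 2.7, -103.5] dist 124 ang 0 -> rows 3.0
ROW [0.0, 0.0, 0.0, 150.5, -5.5, -39.9] dist 156 ang 0 -> rows 3.7
ROW [0.0, 0.0, 0.0, 110.6, -9.4, -0.0] dist 111 ang 0 -> rows 2.7
ROW [-25.0, 1.5, -6.8, 118.5, 56.6, 1.2] dist 131 ang 26 -> rows 3.6
ROW [-0.0, 0.0, -0.0, 0.0, 0.0, 114.9] dist 115 ang 0 -> rows 2.8
```

View pics/c24.png

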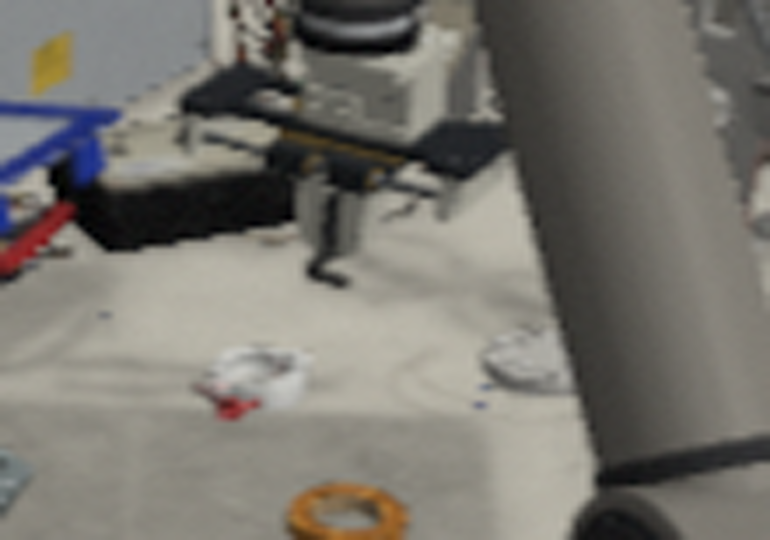

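Hex key is held. Carry it to the bay.

Emit:
{"fn": "send_rows", "kwargs": {"targets": [[[0,0,0,69,2.7,-103.5,1],[0,0,0,69,2.7,-103.5,1],[0,0,0,69,2.7,-103.5,1],[0,0,0,69,2.7,-103.5,1],[0,0,0,69,2.7,-103.5,1]]]}}

```text
time: 21.07
tool_pos: [564.8, -229.6, 152.0]
tcp_rot: [-3.139, 0.002, 1.624]
contact_force: [-0.1, -0.4, -1.7]
grip_width: 7.6
```

Emit:
{"fn": "send_rows", "kwargs": {"targets": [[[0,0,0,150.5,-5.5,-39.9,1],[0,0,0,150.5,-5.5,-39.9,1],[0,0,0,150.5,-5.5,-39.9,1],[0,0,0,150.5,-5.5,-39.9,1],[0,0,0,150.5,-5.5,-39.9,1]]]}}

```text
time: 21.48
tool_pos: [550.2, -75.8, 189.9]
tcp_rot: [-3.135, -0.002, 1.626]
contact_force: [-1.1, 0.0, -1.5]
grip_width: 7.3
```

Emit:
{"fn": "send_rows", "kwargs": {"targets": [[[0,0,0,110.6,-9.4,0,1],[0,0,0,110.6,-9.4,0,1],[0,0,0,110.6,-9.4,0,1],[0,0,0,110.6,-9.4,0,1]]]}}

```text
time: 21.82
tool_pos: [534.3, 33.3, 188.2]
tcp_rot: [-3.132, -0.002, 1.625]
contact_force: [0.8, 0.3, -0.4]
grip_width: 7.5
```

Emit:
{"fn": "send_rows", "kwargs": {"targets": [[[-25,1.5,-6.8,118.5,56.6,1.2,1],[-25,1.5,-6.8,118.5,56.6,1.2,1],[-25,1.5,-6.8,118.5,56.6,1.2,1],[-25,1.5,-6.8,118.5,56.6,1.2,1],[-25,1.5,-6.8,118.5,56.6,1.2,1]]]}}

```text
time: 22.23
tool_pos: [583.6, 151.4, 185.2]
tcp_rot: [2.714, 0.001, 1.745]
contact_force: [-0.5, -0.5, -0.7]
grip_width: 7.6
```

```bash
python3 - <<'E'
from plan import *
im=capture("scene"); cv2.imwrite("pics/c25.png",cv2.resize(im[120:230,270:390],None,fx=6,fy=5.4,interpolation=cv2.INTER_CUBIC)[:,:,::-1])
save(box((28,-84,75)),RU); chk()
E
```

```text
t 22.28 err [-1.1 -1.  -2.7] rot [ 0.63  0.01 -0.08] F [-0.7 -0.   0.1] M [-0.1   0.15 -0.06] w 7.4 tcp [584.5 150.2 186.1]
  rim frame [25.7, -84.8, 73.1] F u,y,n [-0.6, 0.1, 0.3]
```

View pics/c25.png

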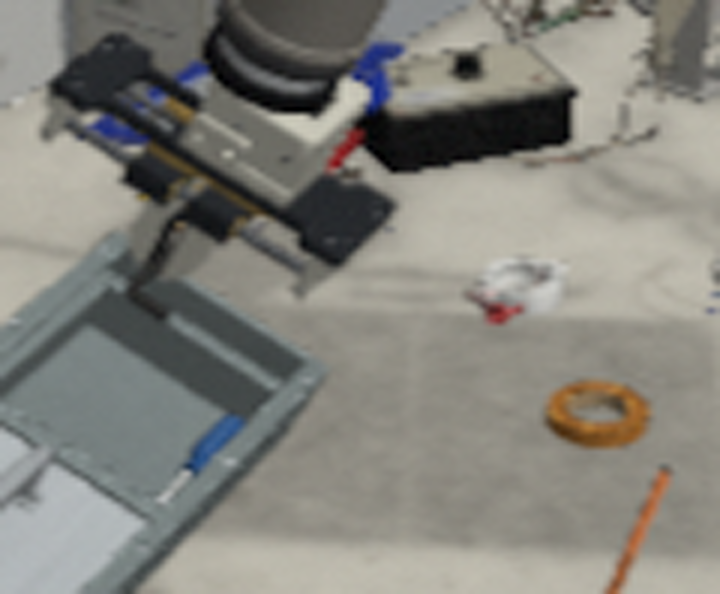

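Emit:
{"fn": "send_rows", "kwargs": {"targets": [[[0,0,0,0,0,35,1],[0,0,0,0,0,70,1],[0,0,0,0,0,100,1],[0,0,0,0,0,115,1],[0,0,0,0,0,115,1]]]}}

```text
time: 22.7
tool_pos: [633.5, 156.5, 79.2]
tcp_rot: [2.719, -0.0, 1.739]
contact_force: [-1.1, -0.0, -1.8]
grip_width: 7.5
```

Emit:
{"fn": "send_rows", "kwargs": {"targets": [[[0,0,0,0,0,8,1],[0,0,0,0,0,14,1],[0,0,0,0,0,19,1],[0,0,0,0,0,21,1],[0,0,0,0,0,21,1]]]}}

```text
time: 23.12
tool_pos: [642.4, 160.6, 65.2]
tcp_rot: [2.71, -0.0, 1.742]
contact_force: [0.3, 0.2, -0.1]
grip_width: 7.6
```

```bash
python3 - <<'E'
from plan import *
save(box((28,-84,-61)),RU); chk()
im=capture("scene"); cv2.imwrite("pics/c26.png",cv2.resize(im[140:230,260:360],None,fx=7,fy=6,interpolation=cv2.INTER_CUBIC)[:,:,::-1])
E
```

```text
t 23.12 err [ 0.2 -0.5 -0.4] rot [ 0.28  0.02 -0.03] F [ 0.3  0.2 -0.1] M [ 0.01  0.18 -0.02] w 7.6 tcp [642.4 160.6  65.2]
  rim frame [27.9, -84.5, -61.4] F u,y,n [0.2, 0.1, -0.2]
```

View pics/c26.png

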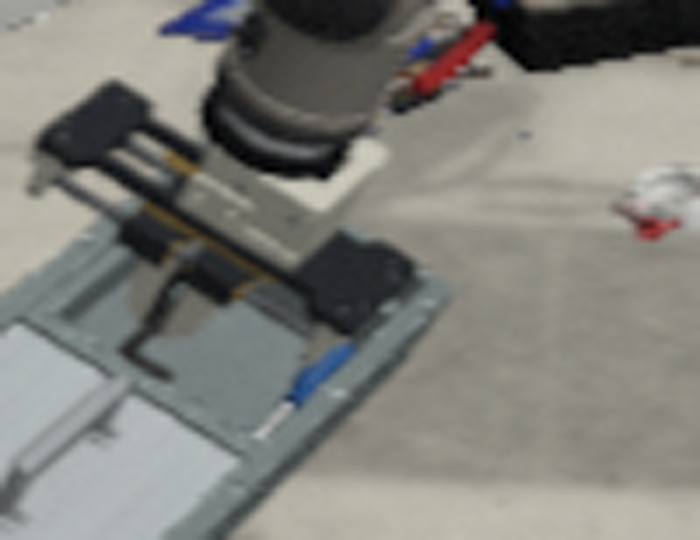

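Release with a small opening, then retreat.

Emit:
{"fn": "send_rows", "kwargs": {"targets": [[[0,0,0,0,0,1,0.55],[0,0,0,0,0,1,0.55],[0,0,0,0,0,1,0.55],[0,0,0,0,0,1,0.55]]]}}

```text
time: 23.5
tool_pos: [642.8, 160.9, 64.5]
tcp_rot: [2.71, -0.0, 1.743]
contact_force: [-0.2, -0.7, -0.2]
grip_width: 19.9
```

Emit:
{"fn": "send_rows", "kwargs": {"targets": [[[0,0,0,0,0,-15,0.55],[0,0,0,0,0,-50,0.55],[0,0,0,0,-20,-110,0.55],[0,0,0,-40,-80,-180,0.55],[0,0,0,-40,-80,-180,0.55]]]}}

```text
time: 23.92
tool_pos: [530.1, 113.2, 179.2]
tcp_rot: [2.708, 0.0, 1.744]
contact_force: [-0.2, -1.1, -0.1]
grip_width: 21.0
```

Emit:
{"fn": "send_rows", "kwargs": {"targets": [[[0,0,0,-100,-40,-20,0.55],[0,0,0,-150,-60,-20,0.55],[0,0,0,-150,-60,-20,0.55],[0,0,0,-150,-60,-20,0.55],[0,0,0,-150,-60,-20,0.55]]]}}

```text
time: 24.33
tool_pos: [494.2, -51.9, 171.2]
tcp_rot: [2.709, 0.003, 1.735]
contact_force: [1.1, -0.6, -0.4]
grip_width: 20.6
```

```bash
python3 - <<'E'
from plan import *
o=get_obs(); print(o["time"],o["tool_pos"],o["contact_force"])
im=capture("scene"); cv2.imwrite("pics/c27.png",cv2.resize(im[130:260,220:420],None,fx=4,fy=4,interpolation=cv2.INTER_CUBIC)[:,:,::-1]);cv2.imwrite("pics/scene9.png",im[:,:,::-1])
im=capture("top"); cv2.imwrite("pics/c28.png",cv2.resize(im[120:260,190:340],None,fx=5,fy=4.2,interpolation=cv2.INTER_CUBIC)[:,:,::-1]);cv2.imwrite("pics/top9.png",im[:,:,::-1])
E
```

```text
24.3333 [494.21701451 -51.93398777 171.23772548] [ 1.13745942 -0.59874021 -0.37475287]
```

View pics/c27.png

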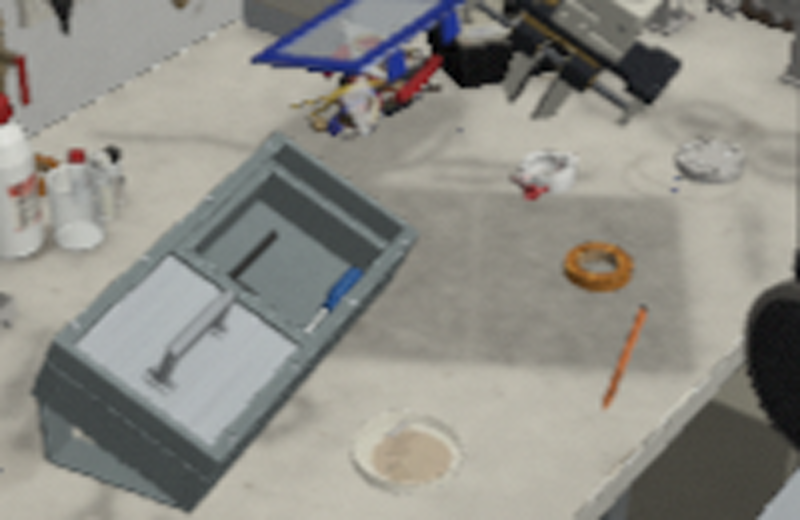

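View pics/c28.png

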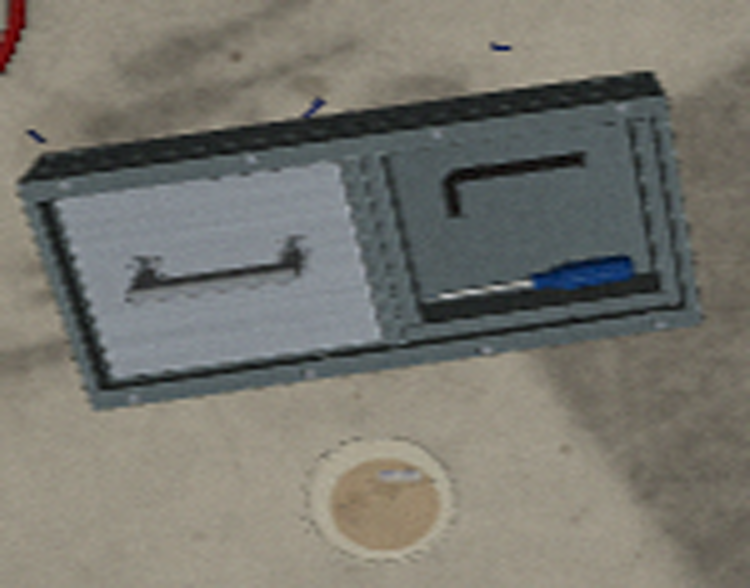

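```bash
python3 - <<'E'
from plan import *
for name,x0,y0,w,h,s in(("top",190,145,85,75,9),("scene",228,185,75,65,9)):
    im=cv2.resize(cv2.imread(f"pics/{name}9.png")[y0:y0+h,x0:x0+w],None,fx=s,fy=s,interpolation=cv2.INTER_CUBIC)
    for nn,col in((-23,(0,0,255)),(-16,(0,255,0))):
        pts=[box((a,86+b*78,nn)) for a,b in((66,1),(66,-1),(-66,-1),(-66,1))]
        q=((proj(name,pts)-[x0,y0]+.5)*s).astype(int); cv2.polylines(im,[q],True,col,1)
    pts=[box((a*5,86+b*46,20)) for a,b in((1,1),(1,-1),(-1,-1),(-1,1))]
    q=((proj(name,pts)-[x0,y0]+.5)*s).astype(int); cv2.polylines(im,[q],True,(0,0,255),1)
    cv2.imwrite(f"pics/v_{name}.png",im)
# bystanders moved?
for c in("top",):
  a=cv2.imread("pics/top0.png");b=cv2.imread("pics/top9.png")
  cv2.imwrite("pics/by.png",np.vstack([cv2.resize(k[165:265,240:480],None,fx=3,fy=3) for k in(a,b)]))
E
```

```text
(no output)
```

View pics/v_top.png

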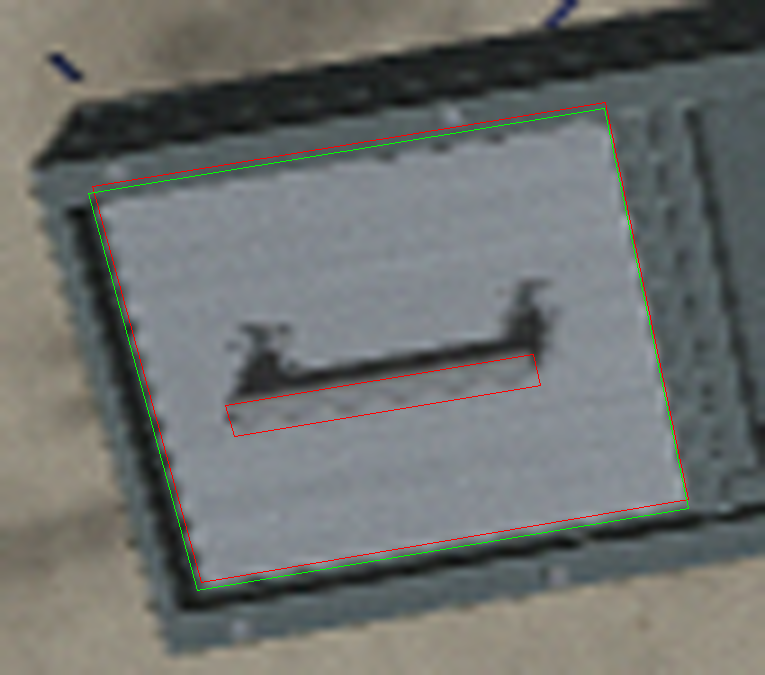

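View pics/v_scene.png

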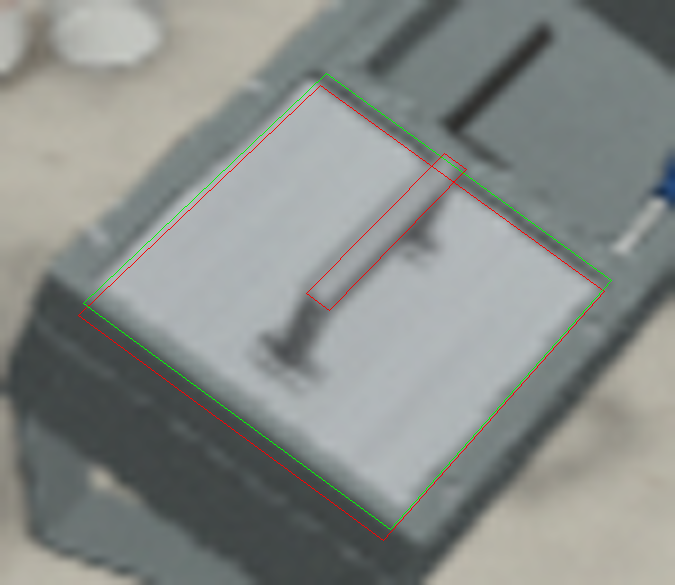

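View pics/by.png

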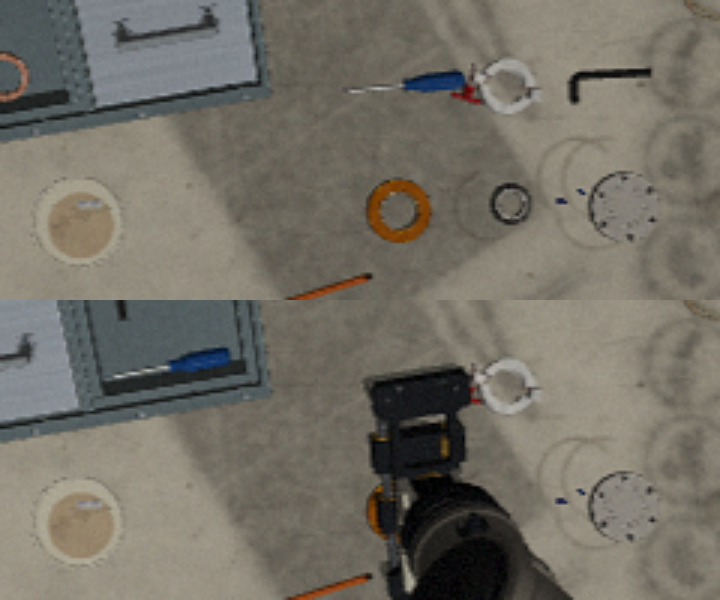

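Emit:
{"fn": "send_rows", "kwargs": {"targets": [[[0,0,0,0,0,0,0.55],[0,0,0,0,0,0,0.55],[0,0,0,0,0,0,0.55]]]}}

```text
time: 24.68
tool_pos: [494.9, -43.9, 170.9]
tcp_rot: [2.71, -0.0, 1.745]
contact_force: [0.1, 0.4, 0.3]
grip_width: 20.5
```

```bash
python3 - <<'E'
from plant import *
o=get_obs(); print(o["time"],o["dq"].round(3),o["contact_force"].round(1)); print(close_job())
E
```

```text
24.6833 [ 0.001  0.003 -0.001  0.001 -0.    -0.003] [0.1 0.4 0.3]
the job is handed in; nothing more can be done
None
```

The job is done in the order asked and handed in at 24.7 s of the 72 s allowed, with the arm still and touching nothing.

- **Seals:** the centring ring was laid flat beside the copper gasket pack in the left bay. It was in view there before the cover went over it.
- **Cover:** it was lifted 13 mm, slid about 172 mm and let down. The tool stopped at the same height above the seat (-7.7 mm against the rim) where it had gripped the seated cover on the right. In both camera views the cover's edge by the rib matches the fully home outline rather than one 7 mm higher.
- **Tools:** the screwdriver rolled down to the low wall of the right bay and stayed there. The hex key lies flat higher up in the same bay.
- **Bystanders:** the petri dish, clamp and blank flange show no shift between the first and last pictures. The tape roll was partly hidden by the arm in the last top view, but the scene view shows it in place.

**Disagreements:** no check failed. The cameras put the box's high edge about 3 mm higher than the text does, and the tool often read 2–4 mm off the commanded pose just after a move, so I took heights from measured positions and forces. No reading I saw was above about 8 N.

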